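# Return the black stamps to the records-desk caddy

## Task

Four black self-inking stamps with red, blue, green and yellow tops stand scattered over the records desk. Stand each one upright, flat on the floor pad of its own colour in the stamp caddy, without knocking any over on the way, and let go. The two white stamps belong to another department: leave them standing where they are.

Things in the scene. Friction and masses are not known exactly. Their poses are not given: they have to be found in the camera images.
- stamp_red: BLACK self-inking stamp with a red window on its black top: 50 x 34 mm foot (x by y) 20 mm high, above it a 46 x 30 mm handle block with straight sides up to 62 mm; origin at the centre of the underside, z up, x along the 50 mm length; about 90 g, stands upright on the desk. Grip it across the 30 mm.
- stamp_blue: BLACK self-inking stamp with a blue window on its black top: 50 x 34 mm foot (x by y) 20 mm high, above it a 46 x 30 mm handle block with straight sides up to 62 mm; origin at the centre of the underside, z up, x along the 50 mm length; about 90 g, stands upright on the desk. Grip it across the 30 mm.
- stamp_green: BLACK self-inking stamp with a green window on its black top: 50 x 34 mm foot (x by y) 20 mm high, above it a 46 x 30 mm handle block with straight sides up to 62 mm; origin at the centre of the underside, z up, x along the 50 mm length; about 90 g, stands upright on the desk. Grip it across the 30 mm.
- stamp_yellow: BLACK self-inking stamp with a yellow window on its black top: 50 x 34 mm foot (x by y) 20 mm high, above it a 46 x 30 mm handle block with straight sides up to 62 mm; origin at the centre of the underside, z up, x along the 50 mm length; about 90 g, stands upright on the desk. Grip it across the 30 mm.
- white_red: WHITE self-inking stamp with a red window on its white top, a look-alike to be left standing: 50 x 34 mm foot (x by y) 20 mm high, above it a 46 x 30 mm handle block with straight sides up to 62 mm; origin at the centre of the underside, z up, x along the 50 mm length; about 90 g, stands upright on the desk
- white_blue: WHITE self-inking stamp with a blue window on its white top, a look-alike to be left standing: 50 x 34 mm foot (x by y) 20 mm high, above it a 46 x 30 mm handle block with straight sides up to 62 mm; origin at the centre of the underside, z up, x along the 50 mm length; about 90 g, stands upright on the desk
- bay_red: bay with a red pad, in any of the 4 places of a fixed 2 x 2 grey caddy; origin at the centre of the pad's top face, 7 mm above the desk, z up, x along the bay. Inside 66 (x) by 50 mm (y): a stamp fits with its 50 mm along x, either way round. Walls 4 mm thick, tops 11 mm above the pad. Bay centres 70 mm apart along x, 82 mm along y
- bay_blue: bay with a blue pad, in any of the 4 places of a fixed 2 x 2 grey caddy; origin at the centre of the pad's top face, 7 mm above the desk, z up, x along the bay. Inside 66 (x) by 50 mm (y): a stamp fits with its 50 mm along x, either way round. Walls 4 mm thick, tops 11 mm above the pad. Bay centres 70 mm apart along x, 82 mm along y
- bay_green: bay with a green pad, in any of the 4 places of a fixed 2 x 2 grey caddy; origin at the centre of the pad's top face, 7 mm above the desk, z up, x along the bay. Inside 66 (x) by 50 mm (y): a stamp fits with its 50 mm along x, either way round. Walls 4 mm thick, tops 11 mm above the pad. Bay centres 70 mm apart along x, 82 mm along y
- bay_yellow: bay with a yellow pad, in any of the 4 places of a fixed 2 x 2 grey caddy; origin at the centre of the pad's top face, 7 mm above the desk, z up, x along the bay. Inside 66 (x) by 50 mm (y): a stamp fits with its 50 mm along x, either way round. Walls 4 mm thick, tops 11 mm above the pad. Bay centres 70 mm apart along x, 82 mm along y
Things that resemble listed ones, but are neither listed nor needed, are in the scene too. Leave any pink look-alike of the white_red alone. What is shaped like the stamp_red but purple is not meant.

How it is judged:
By the outcome, as a careful person would: the job done as asked, in the order asked, and still so for the second after the job is handed in, with the robot touching nothing.
It also fails if it takes over 91 s, if anything falls off the work surface, if the arm or the gripper's body presses on something with over 40 N, if the wrist force passes 120 N, or if a joint passes its speed limit or range.

## Robot

A 6-joint arm with a two-finger parallel gripper is mounted at the origin on the work surface. World frame = base frame: x ahead of the robot, y to its left, z up, the work surface at z = 0. Lengths are in m, angles in rad, forces in N, time in s.
With the tool pointing down it reaches from about 0.375 to 0.9 m from the base axis. Payload 3.1 kg.
Tool frame: the origin (TCP) lies at the very end of the fingers, on their centre line; the grasp point (between the pads) lies 19 mm behind it; z points along the fingers, y is the direction in which the jaws open and shut (so a half turn about z gives the same grasp; the last joint's range is limited). The gripper opens to 87 mm and grips with 3 to 60 N. Pads are 19 mm wide; open, the fingers measure 117 mm over their backs; the gripper's body (75 mm by 190 mm) begins 51 mm behind the grasp point.
Start: joints at [1.169, 0.527, 1.433, -0, 1.181, -0.178], TCP at [0.139, 0.609, 0.223] pointing down, gripper open.
Joint ranges: [-3.08, 3.08], [-0.75, 2.2], [0.22, 2.44], [-1.43, 4.57], [0, 2.65], [-2.85, 2.85]. Speed limits (rad/s): [2.79, 2.79, 3.14, 3.14, 3.14, 3.14].

## Interface

Orientations are given as a unit quaternion [x, y, z, w].
In Python, from rig import robot gives the robot as it stands. The module is installed in compiled form; this text tells all that it offers.
- The arm moves only by the tool send_rows, never from a script. Its argument "deltas" is a list of rows, each an object of numbers: "tx", "ty", "tz": the shift along the tool's x, y, z in cm; "rx", "ry", "rz": the turn, a rotation vector about the tool's x, y, z in rad. A call has 1 to 5 rows; each row is the pose to reach, as a shift and turn from the pose commanded when the call began, along the tool's axes at that moment; what a row does not reach only later rows make up. A row lasts 1/12 s, in which the tool goes at most 41.7 mm and 7.16 degrees, less where a joint would pass 70% of its speed; a pose out of reach is approached as far as the arm can. A call with a gripper value outside its range is refused whole. "claw" is the finger opening in cm, from 0 to 8.7, set as the call begins (left out, the last holds). The fingers move at their own pace and stop on an object; "squeeze" is the grip in N (left out, the last holds). Time passes only in rows, so rows that repeat a pose let the fingers close. It gives the time, the measured TCP pose, the force and the opening at its end, in the units of the state.
- robot.get_obs(): the state, without advancing time (a new reading comes with each control period).
- robot.camera(name): name is "scene" or "side" or "wrist"; returns a dict with "color" (480x640x3 uint8, red, green, blue), "z_map" (480x640 float32, m along the optical axis (not along the pixel's ray), 0 where there is no reading), "intrinsics" (3x3 intrinsics, pixels), "distortion" ([k1, k2, p1, p2, k3] as OpenCV has them; the pictures are not rectified), "R" (3x3) and "t" (3): a world point X has camera coordinates R X + t; the wrist camera has in their place "tool_from_camera" (4x4, takes a point from camera to tool coordinates, whose origin is the TCP and whose axes are the flange's). Camera axes: x right, y down, z forward; pixel columns grow to the right and rows downward; lengths in m; the calibration is good to about 2 mm. A picture is of the moment at which its call begins: read the wrist's pose just before it.
- robot.hand_in(): hands the job in, once; it reports no verdict.
Trained networks look in the newest picture that a camera, given by its name, has taken for a name from the list of things; names that differ only in an ending like _2 or _b are one class to them, and where a whole thing is asked for, a point or a joint stands for the part that bears it (a point fixed in the world has none). Each returns a list of dicts, best first, with "p" (0 to 1); they miss things now and then, are a little off and sometimes report something else, mostly with a low value. They report only what shows in the picture. A call takes as long as a camera call. They do not tell look-alikes from the thing itself.
- robot.outline_of(label, camera): "pixels" (480x640 bool, what is visible of it) and "xy" ([column, row] in pixels, amid what is visible of it).
- robot.tip_of(label, camera): "xy" ([column, row] in pixels: a listed point, or the origin of a listed thing).
The state is a dict: "time": time; "q": joint angles; "joint_velocities": joint speeds; "joint_torque": joint torques, N m; "position": TCP position; "tool_rot": TCP orientation; "ft_force": force on the tool from outside, world axes, zero at the start; "moment": the same for the moment, N m; "grip_width": finger opening in m.
Only numpy, scipy, OpenCV 4.12 (cv2) and the standard library are available. Lean on these libraries where they do the work, as an engineer would, in place of code of your own. Each camera call takes 0.05 s, during which the arm holds its last target.

## Working session

There is one attempt and no reset: what is moved stays moved. The work goes in short steps, Python scripts to look and compute and a tool call to move; the robot and the scene stay as the last step left them, time stands still between calls to the robot, and variables do not carry over. Pictures are saved under pics/ and viewed, and the job is handed in when it is done.

Besides the shell and the picture viewer there is one more tool, called after ">>>" by a JSON object that holds its "op" and its "data", one argument or row to a line. send_rows: Moves the arm, as the interface text tells. Its arguments: {"type":"object","properties":{"deltas":{"type":"array","items":{"type":"object","properties":{"tx":{"type":"number"},"ty":{"type":"number"},"tz":{"type":"number"},"rx":{"type":"number"},"ry":{"type":"number"},"rz":{"type":"number"}}}},"claw":{"type":"number"},"squeeze":{"type":"number"}},"required":["deltas"]}

```bash
mkdir -p pics; ls
python3 - <<'E'
from rig import robot
import cv2
o=robot.get_obs()
for k,v in o.items(): print(k,v)
for n in ["scene","side","wrist"]:
    c=robot.camera(n)
    cv2.imwrite(f"pics/{n}0.png",c["color"][:,:,::-1])
    print(n,c["intrinsics"],c["distortion"],c.get("R"),c.get("t"),c.get("tool_from_camera"))
E
```

```text
pics
time 0.0
q [ 1.16850564e+00  5.28475660e-01  1.43386314e+00 -7.72599346e-06
  1.18139904e+00 -1.78500438e-01]
joint_velocities [-0.00029641  0.00033549  0.00053161  0.00014486 -0.00056395 -0.0002005 ]
joint_torque [-2.68486758e-05 -4.40036952e+01 -1.76594889e+01  6.33665244e-02
  5.80061821e-02 -1.61504186e-04]
position [0.138394   0.608753   0.22157826]
tool_rot [ 1.11660247e-01  9.93745862e-01 -1.02870953e-03 -3.03694952e-04]
ft_force [-0.04255517  0.16842007 -0.24185278]
moment [0.00813999 0.01197569 0.01033182]
grip_width 0.08702120110849026
scene [[560.83417073   0.         317.34697565]
 [  0.         560.83417073 245.77179487]
 [  0.           0.           1.        ]] [-0.10497501  0.          0.          0.          0.        ] [[ 0.75376394  0.65714408 -0.00125814]
 [ 0.46489059 -0.53459463 -0.7057516 ]
 [-0.46445308  0.53138521 -0.70845825]] [-0.39363591 -0.15191221  1.31416665] None
side [[578.04302541   0.         314.41387243]
 [  0.         578.04302541 233.30183704]
 [  0.           0.           1.        ]] [-0.18148026  0.          0.          0.          0.        ] [[ 0.70935079 -0.70479206 -0.00946577]
 [-0.49243981 -0.48592724 -0.72206492]
 [ 0.50430595  0.51685865 -0.69176054]] [-0.28789767  0.29347366  0.8670466 ] None
wrist [[346.52643565   0.         321.28955182]
 [  0.         346.52643565 233.87822643]
 [  0.           0.           1.        ]] [-0.06878816  0.          0.          0.          0.        ] None None [[-7.41253526e-04 -9.69747225e-01 -2.44110160e-01  6.63024850e-02]
 [ 9.99998318e-01 -1.12833643e-03  1.44585889e-03 -4.61161484e-05]
 [-1.67755604e-03 -2.44108678e-01  9.69746430e-01 -1.63140288e-01]
 [ 0.00000000e+00  0.00000000e+00  0.00000000e+00  1.00000000e+00]]
```

View pics/scene0.png

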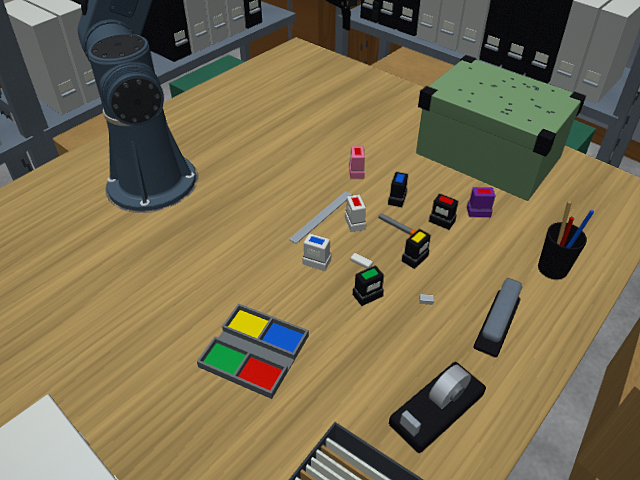

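View pics/side0.png

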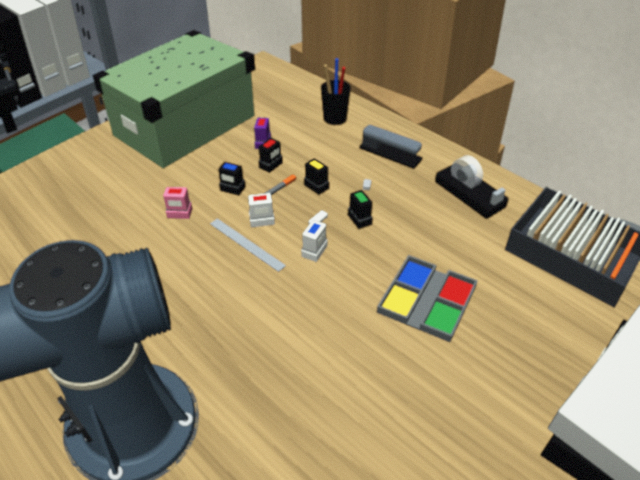

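View pics/wrist0.png

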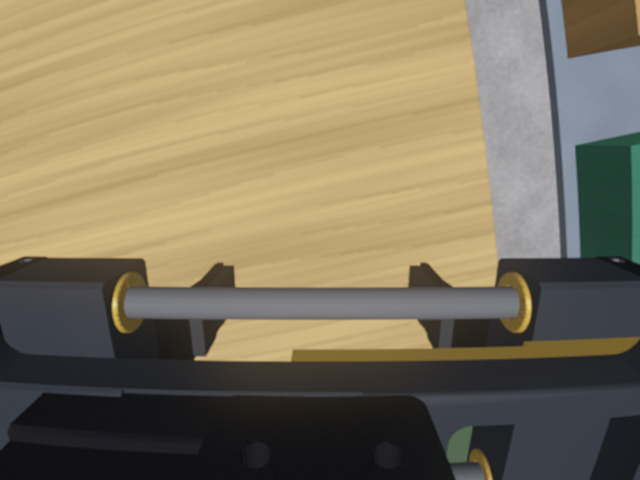

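```bash
cat > h.py <<'E'
from rig import robot
import numpy as np, cv2
def cloud(c):
    K=c["intrinsics"];d=np.array(c["distortion"])
    u,v=np.meshgrid(np.arange(640.),np.arange(480.))
    p=cv2.undistortPointsIter(np.stack([u.ravel(),v.ravel()],1)[:,None],K,d,None,None,(3,50,1e-10)) .reshape(480,640,2)
    z=c["z_map"].astype(float)
    P=np.dstack([p*z[...,None],z])
    return ((P-c["t"])@c["R"])
def ray(c,uv,z):
    p=cv2.undistortPointsIter(np.array([[uv]],float),c["intrinsics"],np.array(c["distortion"]),None,None,(3,50,1e-10)).ravel()
    d=c["R"].T@np.array([p[0],p[1],1]); o=-c["R"].T@c["t"]
    return o+d*(z-o[2])/d[2]
E
python3 - <<'E'
from h import *
for n in ["scene","side"]:
    c=robot.camera(n); X=cloud(c)
    np.savez(f"{n}.npz",X=X,color=c["color"])
    print(n)
    for l in ["stamp_red","stamp_blue","stamp_green","stamp_yellow","white_red","white_blue","bay_red","bay_blue","bay_green","bay_yellow"]:
        for r in robot.outline_of(l,n):
            if r["p"]<.25: continue
            m=r["pixels"]; P=X[m]; 
            t=P[(P[:,2]>.052)] if 'bay' not in l else P
            if len(t)<5: print(l,r["p"],r["xy"],"few");continue
            (cx,cy),wh,a=cv2.minAreaRect((t[:,:2]*1000).astype(np.float32))
            print(l,round(r["p"],2),np.round(r["xy"]),m.sum(),len(t),"rect",np.round([cx,cy,*wh,a],1),"zmed",np.round(np.percentile(t[:,2],[5,50,95]),4))
E
```

```text
scene
stamp_red 0.95 [484. 202.] 751 264 rect [ 817.   -43.    52.  1007.    21.5] zmed [0.054  0.0606 0.0638]
stamp_red 0.55 [442. 211.] 720 255 rect [770.6 -93.6  50.3 948.3  22.8] zmed [0.0534 0.0602 0.0639]
stamp_blue 0.57 [395. 187.] 489 186 rect [ 715.3  -92.9   30.7 1003.6   29.8] zmed [0.0537 0.061  0.0638]
stamp_green 0.68 [368. 286.] 896 374 rect [ 770.7 -228.1   51.   715.2   31.2] zmed [0.054  0.0613 0.0639]
stamp_yellow 0.62 [416. 249.] 733 295 rect [ 779.4 -155.4   42.8  830.6   25.5] zmed [0.053  0.0614 0.0647]
white_red 0.82 [358. 212.] 601 256 rect [ 716.  -144.3   38.4  916.4   37.2] zmed [0.0543 0.0616 0.0646]
white_red 0.71 [358. 164.] 418 176 rect [347.2 342.2  29.6  47.3  44.5] zmed [0.0536 0.0605 0.0637]
white_blue 0.73 [318. 255.] 803 313 rect [ 707.6 -231.    48.5  791.    39.5] zmed [0.0541 0.0611 0.0642]
bay_red 0.7 [260. 370.] 803 803 rect [ 768.7 -336.1   70.8  553.5   55.8] zmed [0.0038 0.0062 0.0088]
bay_red 0.51 [317. 255.] 857 857 rect [ 685.  -205.6   53.9  858.7   39.3] zmed [0.0031 0.0416 0.0631]
bay_blue 0.86 [284. 336.] 635 635 rect [ 544.8 -121.
[... 818 characters left out ...]
6 317 rect [ 188.1 -208.8  814.5   43.2   44.3] zmed [0.0548 0.0608 0.0639]
bay_red 0.7 [456. 287.] 608 608 rect [ 253.1 -336.5  763.2   51.    22.9] zmed [0.0038 0.0062 0.0087]
bay_red 0.57 [259. 211.] 739 739 rect [ 191.9 -152.1  906.5   50.    53.7] zmed [0.0066 0.0425 0.0633]
bay_blue 0.74 [414. 274.] 541 541 rect [ 237.3 -295.3  776.8   55.4   29.1] zmed [0.0032 0.0059 0.0085]
bay_green 0.59 [442. 320.] 708 708 rect [ 216.8 -346.2  689.4   53.1   23.6] zmed [0.0035 0.006  0.0138]
bay_green 0.58 [400. 299.] 558 558 rect [ 204.2 -306.7  709.2   49.5   30.6] zmed [0.0041 0.0066 0.0092]
bay_yellow 0.79 [400. 301.] 593 593 rect [ 203.6 -305.8  709.1   53.1   30.5] zmed [0.0041 0.0066 0.0091]
```

```bash
cat > fit.py <<'E'
from h import *
from scipy.optimize import least_squares
def sdf(P,x,y,a,L,W):
    c,s=np.cos(a),np.sin(a); d=P[:,:2]-[x,y]
    u=d[:,0]*c+d[:,1]*s; v=-d[:,0]*s+d[:,1]*c
    q=np.stack([abs(u)-L/2,abs(v)-W/2],1)
    return np.hypot(*np.maximum(q,0).T)+np.minimum(q.max(1),0)
def fit(P,x0,y0):
    P=P[(np.hypot(P[:,0]-x0,P[:,1]-y0)<.042)]
    top=P[(P[:,2]>.058)&(P[:,2]<.068)]; side=P[(P[:,2]>.026)&(P[:,2]<.056)]; ft=P[(P[:,2]>.004)&(P[:,2]<.017)]
    foot=ft
    best=None
    for a0 in np.arange(0,np.pi,np.pi/6):
        f=lambda p: np.r_[np.maximum(sdf(top,*p,.046,.030),0),sdf(side,*p,.046,.030),sdf(foot,*p,.050,.034)]*1000
        r=least_squares(f,[x0,y0,a0],loss="soft_l1",f_scale=1.5,x_scale=[.01,.01,.3])
        if best is None or r.cost<best.cost: best=r
    n=len(top)+len(side)+len(foot)
    a=(best.x[2]+np.pi/2)%np.pi-np.pi/2
    return best.x[0],best.x[1],np.degrees(a),n,best.cost/n
E
python3 - <<'E'
from fit import *
D={n:np.load(f"{n}.npz") for n in ["scene","side"]}
def P(n):
    X=D[n]["X"].reshape(-1,3); return X[np.isfinite(X).all(1)]
# seeds by scene-px ray at z .05
import pickle
px={"red":(444,210),"blue":(399,188),"green":(368,285),"yellow":(416,247),"wred":(356,212),"wblue":(317,250),"pink":(357,162),"purple":(481,200)}
for k,(u,v) in px.items():
    s=D["scene"]["X"][v-4:v+5,u-4:u+5].reshape(-1,3); s=s[s[:,2]>.03]; s=np.median(s,0)
    for nm,pc in [("sc",P("scene")),("sd",P("side")),("both",np.vstack([P("scene"),P("side")]))]:
        r=fit(pc,*s[:2]); print(k,nm,np.round([r[0]*1000,r[1]*1000,r[2]],1),r[3],round(r[4],3))
# pads by colour
for n in D:
    X=D[n]["X"];hsv=cv2.cvtColor(D[n]["color"],cv2.COLOR_RGB2HSV)
    for col,(a,b) in {"red":(0,6),"blue":(105,125),"green":(50,75),"yellow":(22,33)}.items():
        m=(hsv[...,0]>=a)&(hsv[...,0]<=b)&(hsv[...,1]>170)&(hsv[...,2]>90)&(X[...,2]>-.005)&(X[...,2]<.02)
        N,lab,st,_=cv2.connectedComponentsWithStats(m.astype(np.uint8)); i=1+np.argmax(st[1:,4])
        Q=X[lab==i]; (cx,cy),wh,ang=cv2.minAreaRect((Q[:,:2]*1000).astype(np.float32))
        print(n,col,st[i],np.round([cx,cy,*wh,ang],1),np.median(Q[:,2]).round(4))
E
```

```text
red sc [592.1 330.7   8.3] 587 0.682
red sd [590.6 330.7   7.7] 537 0.546
red both [591.1 330.7   8. ] 1124 0.647
blue sc [476.2 327.7 -67.7] 426 0.805
blue sd [473.8 327.  -66.7] 510 0.47
blue both [474.3 327.  -67. ] 936 0.697
green sc [597.4  59.3  70.9] 758 0.225
green sd [595.9  58.4  70.1] 600 0.366
green both [596.8  58.8  70.4] 1358 0.362
yellow sc [610.  200.1  89.4] 590 0.343
yellow sd [609.5 198.7  88.4] 509 0.725
yellow both [609.7 199.5  89. ] 1099 0.572
wred sc [452.9 202.  -33.6] 522 0.755
wred sd [456.  198.1 -33.7] 533 0.767
wred both [452.2 201.2 -34.5] 1055 0.833
wblue sc [466.6  61.4  18. ] 677 0.513
wblue sd [465.3  60.2  18.5] 640 0.286
wblue both [465.7  60.8  18.3] 1317 0.459
pink sc [345.3 345.1 -49. ] 365 1.086
pink sd [342.8 344.4 -48.6] 564 0.761
pink both [343.4 344.1 -48.6] 929 0.967
purple sc [638.5 410.2  39.8] 584 0.746
purple sd [635.8 410.9  40.2] 324 1.045
purple both [637.6 409.8  39.9] 908 0.96
scene red [238 358  44  32 793] [ 568.7 -199.3   66.6   45.5   14.7] 0.0062
scene blue [262 323  41  30 688] [ 544.6 -121.2   62.8   45.    15.5] 0.0062
scene green [204 343  41  31 713] [ 501.7 -218.2   65.8   45.1   15.1] 0.0061
scene yellow [228 310  40  28 629] [ 476.1 -140.3   62.5   44.7   15.1] 0.0062
side red [440 276  32  28 546] [ 573.7 -199.3   56.4   46.8   16.1] 0.0062
side blue [399 262  32  26 511] [ 551.3 -119.5   57.5   47.3   16. ] 0.0059
side green [428 320   3   3   6] [ 481.1 -208.5    5.8    3.4   31.6] 0.0065
side yellow [392 290   1   1   1] [ 491.3 -115.3    0.     0.     0. ] 0.0054
```

Run:
```python
import cv2
a=cv2.imread("pics/scene0.png")[130:320,280:520]
cv2.imwrite("pics/crop1.png",cv2.resize(a,None,fx=3.3,fy=3.1,interpolation=cv2.INTER_CUBIC))
```

```text
(no output)
```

View pics/crop1.png

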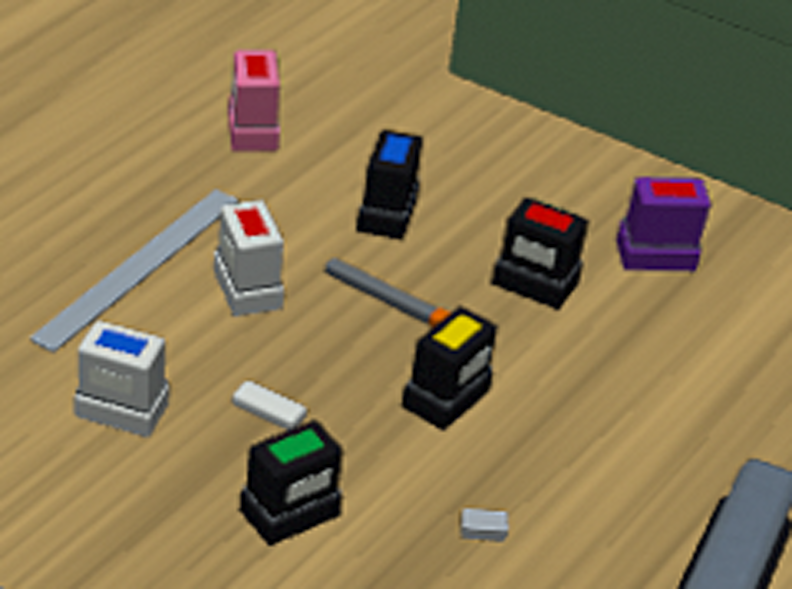

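Black stamps in the scene picture: red (444,210), blue (399,188), yellow (416,247) and green (368,285). The purple (481,200), pink (357,162) and white (356,212), (317,250) look-alikes have the wrong body colour. The enlarged crop confirms this.

```bash
cat >> fit.py <<'E'
def plan(target,yaw,o=None):
    from scipy.spatial.transform import Rotation as R
    o=o or robot.get_obs()
    Rt=R.from_quat(o["tool_rot"]); p=np.array(o["position"])
    x=Rt.as_matrix()[:,0]; cur=np.degrees(np.arctan2(x[1],x[0]))
    d=Rt.inv().apply(np.array(target)-p)*100
    a=np.radians(yaw); G=R.from_matrix(np.array([[np.cos(a),np.sin(a),0],[np.sin(a),-np.cos(a),0],[0,0,-1]]))
    rv=(Rt.inv()*G).as_rotvec()
    print("t",round(o["time"],2),"pos",np.round(p*1000,1),"yaw",round(cur,1),"q6",np.round(np.degrees(o["q"][5]),0),"grip",round(o["grip_width"]*1000,1),"F",np.round(o["ft_force"],1),
      "-> d cm",np.round(d,2),"rv",np.round(rv,3),"dist",np.linalg.norm(d).round(1),"deg",np.degrees(np.linalg.norm(rv)).round(1))
E
python3 - <<'E'
from fit import *
D={n:np.load(f"{n}.npz") for n in ["scene","side"]}
pts=[];ids=[]
cen={"red":(0.571,-.199),"blue":(.547,-.120),"green":(.503,-.218),"yellow":(.478,-.140)}
g={"red":(1,-1),"blue":(1,1),"green":(-1,-1),"yellow":(-1,1)}
for n in D:
    X=D[n]["X"].reshape(-1,3);C=D[n]["color"].reshape(-1,3);hsv=cv2.cvtColor(D[n]["color"],cv2.COLOR_RGB2HSV).reshape(-1,3)
    for col,(a,b) in {"red":(0,6),"blue":(100,125),"green":(50,80),"yellow":(22,33)}.items():
        m=(hsv[:,0]>=a)&(hsv[:,0]<=b)&(hsv[:,1]>150)&(hsv[:,2]>80)&(np.hypot(X[:,0]-cen[col][0],X[:,1]-cen[col][1])<.05)&(X[:,2]<.015)
        Q=X[m]; print(n,col,m.sum(),Q.mean(0).round(4) if m.sum() else ""); pts.append(Q); ids+= [g[col]]*m.sum()
    b=X[(X[:,2]>.1)&(X[:,0]>.3)&(X[:,0]<1.1)&(abs(X[:,1])<.9)]
    print("tall",np.percentile(b,[1,50,99],axis=0).round(3))
P=np.vstack(pts);I=np.array(ids)
def f(p):
    c,s=np.cos(p[2]),np.sin(p[2]); d=P[:,:2]-p[:2]; u=d[:,0]*c+d[:,1]*s-I[:,0]*.035; v=-d[:,0]*s+d[:,1]*c-I[:,1]*.041
    q=np.stack([abs(u)-.033,abs(v)-.025],1); 
    return np.hypot(*np.maximum(q,0).T)*1000
r=least_squares(f,[.524,-.169,.27],loss="soft_l1",x_scale=[.01,.01,.1]); p=r.x
print(p,np.degrees(p[2]),r.cost/len(P))
c,s=np.cos(p[2]),np.sin(p[2])
for k,(i,j) in g.items(): print(k,np.round([p[0]+c*i*.035-s*j*.041,p[1]+s*i*.035+c*j*.041],4))
plan([.591,.331,.13],188)
E
```

```text
scene red 807 [ 0.5679 -0.2002  0.0061]
scene blue 689 [ 0.5454 -0.121   0.0062]
scene green 724 [ 0.4998 -0.2197  0.0061]
scene yellow 635 [ 0.4775 -0.1405  0.0061]
tall [[ 0.405 -0.575  0.103]
 [ 0.531  0.506  0.153]
 [ 0.978  0.728  0.823]]
side red 574 [ 0.5733 -0.2001  0.0061]
side blue 545 [ 0.5507 -0.1204  0.0058]
side green 591 [ 0.5055 -0.22    0.0059]
side yellow 599 [ 0.4824 -0.1405  0.0066]
tall [[ 0.39  -0.596  0.102]
 [ 0.492  0.505  0.124]
 [ 0.819  0.725  0.178]]
[ 0.52455629 -0.17076011  0.27670459] 15.85400504558161 0.0008641012185959735
red [ 0.5694 -0.2006]
blue [ 0.547  -0.1218]
green [ 0.5021 -0.2198]
yellow [ 0.4797 -0.1409]
t 1.25 pos [138.7 609.4 222.5] yaw 167.2 q6 -10.0 grip 86.9 F [0.2 0.2 0.7] -> d cm [-50.28 -17.11   9.25] rv [-0.     0.    -0.363] dist 53.9 deg 20.8
```

Run:
```python
from fit import *
D={n:np.load(f"{n}.npz") for n in ["scene","side"]}
X=np.vstack([D[n]["X"].reshape(-1,3) for n in D])
b=X[(X[:,2]>.07)&(X[:,2]<.2)&(X[:,0]>.3)&(X[:,0]<.95)&(X[:,1]>.3)&(X[:,1]<.8)]
for x in np.arange(.3,.95,.05):
    q=b[(b[:,0]>=x)&(b[:,0]<x+.05)]
    if len(q)>5: print(x.round(2),len(q),np.percentile(q[:,1],[1,99]).round(3),np.percentile(q[:,2],[1,99]).round(3))
```

```text
0.35 1503 [0.497 0.725] [0.072 0.179]
0.4 3770 [0.493 0.723] [0.072 0.179]
0.45 3450 [0.498 0.725] [0.072 0.178]
0.5 3437 [0.501 0.725] [0.072 0.178]
0.55 3432 [0.504 0.73 ] [0.072 0.178]
0.6 3445 [0.507 0.733] [0.073 0.178]
0.65 3671 [0.509 0.739] [0.072 0.179]
0.7 905 [0.51  0.736] [0.072 0.178]
0.8 1249 [0.322 0.396] [0.071 0.157]
0.85 665 [0.325 0.391] [0.07  0.157]
```

>>> {"op": "send_rows", "data": {
  "deltas": [
    {"tx": -1.5, "ty": -0.5},
    {"tx": -4.5, "ty": -1.5},
    {"tx": -8, "ty": -2.7},
    {"tx": -11.5, "ty": -3.9},
    {"tx": -15.1, "ty": -5.1}
  ],
  "claw": 5.6,
  "squeeze": 30
}}

```text
schema error: expected keys tx, ty, tz, rx, ry, rz
```

>>> {"op": "send_rows", "data": {
  "deltas": [
    {"tx": -3.6, "ty": -1.2},
    {"tx": -7.2, "ty": -2.5},
    {"tx": -10.9, "ty": -3.7},
    {"tx": -14.5, "ty": -5},
    {"tx": -18.1, "ty": -6.2}
  ]
}}

```text
schema error: expected keys tx, ty, tz, rx, ry, rz
```

>>> {"op": "send_rows", "data": {
  "deltas": [
    {"tx": -3.7, "ty": -1.3, "rz": -0.07},
    {"tx": -7.4, "ty": -2.6, "rz": -0.15},
    {"tx": -11, "ty": -3.8, "rz": -0.23},
    {"tx": -14.3, "ty": -4.9, "rz": -0.3},
    {"tx": -17.1, "ty": -5.8, "rz": -0.363}
  ]
}}

```text
schema error: expected keys tx, ty, tz, rx, ry, rz
```

Run:
```python
from fit import *
plan([.591,.331,.028],188)
```

```text
t 1.25 pos [138.7 609.4 222.5] yaw 167.2 q6 -10.0 grip 86.9 F [0.2 0.2 0.7] -> d cm [-50.28 -17.11  19.45] rv [-0.     0.    -0.363] dist 56.6 deg 20.8
```

All six keys are needed in every row.

>>> {"op": "send_rows", "data": {
  "deltas": [
    {"tx": -1.5, "ty": -0.5, "tz": 0, "rx": 0, "ry": 0, "rz": 0},
    {"tx": -4.5, "ty": -1.5, "tz": 0, "rx": 0, "ry": 0, "rz": 0},
    {"tx": -8, "ty": -2.7, "tz": 0, "rx": 0, "ry": 0, "rz": 0},
    {"tx": -11.5, "ty": -3.9, "tz": 0, "rx": 0, "ry": 0, "rz": 0},
    {"tx": -15.1, "ty": -5.1, "tz": 0, "rx": 0, "ry": 0, "rz": 0}
  ],
  "claw": 5.6,
  "squeeze": 30
}}

```text
time: 1.67
position: [0.2754, 0.5254, 0.2227]
tool_rot: [0.111, 0.994, 0.0, 0.0]
ft_force: [-0.0, 0.7, -0.5]
grip_width: 0.0617
```

>>> {"op": "send_rows", "data": {
  "deltas": [
    {"tx": -3.6, "ty": -1.2, "tz": 0, "rx": 0, "ry": 0, "rz": 0},
    {"tx": -7.2, "ty": -2.5, "tz": 0, "rx": 0, "ry": 0, "rz": 0},
    {"tx": -10.9, "ty": -3.7, "tz": 0, "rx": 0, "ry": 0, "rz": 0},
    {"tx": -14.5, "ty": -5, "tz": 0, "rx": 0, "ry": 0, "rz": 0},
    {"tx": -18.1, "ty": -6.2, "tz": 0, "rx": 0, "ry": 0, "rz": 0}
  ]
}}

```text
time: 2.08
position: [0.4387, 0.4242, 0.2227]
tool_rot: [0.112, 0.994, 0.0, 0.0]
ft_force: [0.3, 0.7, -0.6]
grip_width: 0.0562
```

>>> {"op": "send_rows", "data": {
  "deltas": [
    {"tx": -3.7, "ty": -1.3, "tz": 0, "rx": 0, "ry": 0, "rz": -0.07},
    {"tx": -7.4, "ty": -2.6, "tz": 0, "rx": 0, "ry": 0, "rz": -0.15},
    {"tx": -11, "ty": -3.8, "tz": 0, "rx": 0, "ry": 0, "rz": -0.23},
    {"tx": -14.3, "ty": -4.9, "tz": 0, "rx": 0, "ry": 0, "rz": -0.3},
    {"tx": -17.1, "ty": -5.8, "tz": 0, "rx": 0, "ry": 0, "rz": -0.363}
  ]
}}

```text
time: 2.5
position: [0.5936, 0.3291, 0.2226]
tool_rot: [-0.07, 0.998, -0.0, 0.0]
ft_force: [0.1, 0.8, -0.0]
grip_width: 0.0559
```

Run:
```python
from fit import *
plan([.591,.331,.028],188)
c=robot.camera("wrist"); cv2.imwrite("pics/w1.png",c["color"][:,:,::-1])
plan([.591,.331,.028],188)
```

```text
t 2.5 pos [593.6 329.1 222.6] yaw -171.9 q6 -78.0 grip 55.9 F [ 0.1  0.8 -0. ] -> d cm [ 0.24  0.23 19.46] rv [-0.     0.001  0.001] dist 19.5 deg 0.1
t 2.55 pos [599.2 325.9 222.6] yaw -172.0 q6 -79.0 grip 56.0 F [ 4. -1. -0.] -> d cm [ 0.87  0.68 19.45] rv [-0.003  0.007  0.   ] dist 19.5 deg 0.4
```

View pics/w1.png

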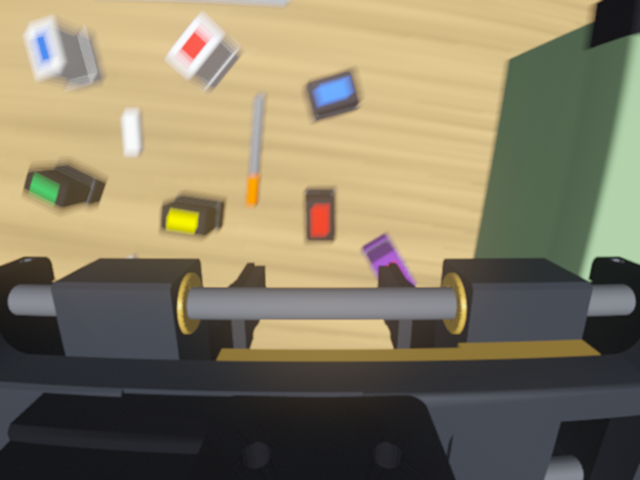

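The wrist picture shows black/red at (320,215) between the fingers, with purple (388,258) to the right. The arm overshot slightly when it stopped, so I'll settle it and start descending.

>>> {"op": "send_rows", "data": {
  "deltas": [
    {"tx": 0, "ty": 0, "tz": 0.5, "rx": 0, "ry": 0, "rz": 0},
    {"tx": 0, "ty": 0, "tz": 3, "rx": 0, "ry": 0, "rz": 0},
    {"tx": 0, "ty": 0, "tz": 6, "rx": 0, "ry": 0, "rz": 0},
    {"tx": 0, "ty": 0, "tz": 9, "rx": 0, "ry": 0, "rz": 0},
    {"tx": 0, "ty": 0, "tz": 11, "rx": 0, "ry": 0, "rz": 0}
  ]
}}

```text
time: 2.97
position: [0.588, 0.3313, 0.1095]
tool_rot: [-0.07, 0.998, -0.0, -0.003]
ft_force: [-1.0, -0.1, -0.6]
grip_width: 0.0558
```

>>> {"op": "send_rows", "data": {
  "deltas": [
    {"tx": 0, "ty": 0, "tz": 0, "rx": 0, "ry": 0, "rz": 0},
    {"tx": 0, "ty": 0, "tz": 0, "rx": 0, "ry": 0, "rz": 0},
    {"tx": 0, "ty": 0, "tz": 0, "rx": 0, "ry": 0, "rz": 0}
  ]
}}

```text
time: 3.22
position: [0.5915, 0.332, 0.1138]
tool_rot: [-0.07, 0.998, 0.0, 0.001]
ft_force: [0.2, -0.7, 0.9]
grip_width: 0.0561
```

Run:
```python
from fit import *
plan([.591,.331,.028],188)
c=robot.camera("wrist"); cv2.imwrite("pics/w2.png",c["color"][:,:,::-1])
plan([.591,.331,.028],188)
```

```text
t 3.22 pos [591.5 332.  113.8] yaw -172.0 q6 -78.0 grip 56.1 F [ 0.2 -0.7  0.9] -> d cm [ 0.08 -0.1   8.58] rv [0.001 0.002 0.   ] dist 8.6 deg 0.1
t 3.27 pos [592.  332.  114.5] yaw -172.0 q6 -78.0 grip 55.8 F [ 1.4 -0.5 -0.5] -> d cm [ 0.15 -0.09  8.65] rv [0.001 0.003 0.   ] dist 8.7 deg 0.2
```

View pics/w2.png

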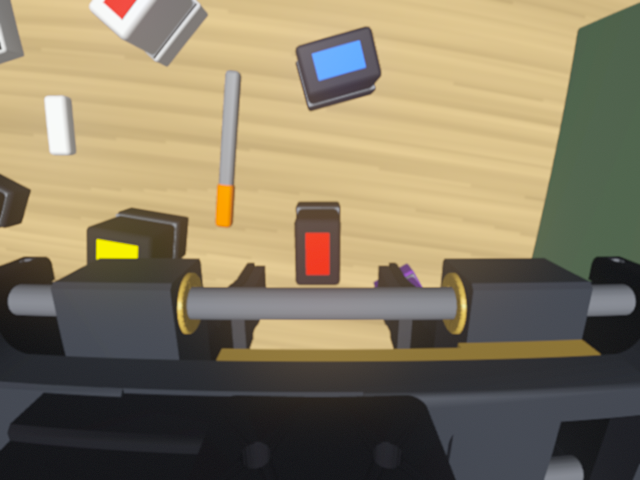

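Black/red (318,258) is centred between the fingers and aligned with them. Descending and gripping.

>>> {"op": "send_rows", "data": {
  "deltas": [
    {"tx": 0, "ty": 0, "tz": 1, "rx": 0, "ry": 0, "rz": 0},
    {"tx": 0, "ty": 0, "tz": 3, "rx": 0, "ry": 0, "rz": 0},
    {"tx": 0, "ty": 0, "tz": 5, "rx": 0, "ry": 0, "rz": 0},
    {"tx": 0, "ty": 0, "tz": 7, "rx": 0, "ry": 0, "rz": 0},
    {"tx": 0, "ty": 0, "tz": 8.3, "rx": 0, "ry": 0, "rz": 0}
  ]
}}

```text
time: 3.68
position: [0.5909, 0.331, 0.0285]
tool_rot: [-0.069, 0.998, -0.0, -0.0]
ft_force: [0.1, 0.0, 0.1]
grip_width: 0.0563
```

>>> {"op": "send_rows", "data": {
  "deltas": [
    {"tx": 0, "ty": 0, "tz": 0, "rx": 0, "ry": 0, "rz": 0},
    {"tx": 0, "ty": 0, "tz": 0, "rx": 0, "ry": 0, "rz": 0},
    {"tx": 0, "ty": 0, "tz": 0, "rx": 0, "ry": 0, "rz": 0}
  ]
}}

```text
time: 3.93
position: [0.5922, 0.3314, 0.0307]
tool_rot: [-0.07, 0.998, 0.0, 0.001]
ft_force: [-0.1, 0.5, -0.6]
grip_width: 0.0559
```

>>> {"op": "send_rows", "data": {
  "deltas": [
    {"tx": 0, "ty": 0, "tz": 0, "rx": 0, "ry": 0, "rz": 0},
    {"tx": 0, "ty": 0, "tz": 0, "rx": 0, "ry": 0, "rz": 0},
    {"tx": 0, "ty": 0, "tz": 0, "rx": 0, "ry": 0, "rz": 0},
    {"tx": 0, "ty": 0, "tz": 0, "rx": 0, "ry": 0, "rz": 0},
    {"tx": 0, "ty": 0, "tz": 0, "rx": 0, "ry": 0, "rz": 0}
  ],
  "claw": 2.0,
  "squeeze": 30
}}

```text
time: 4.35
position: [0.5914, 0.331, 0.03]
tool_rot: [-0.07, 0.998, 0.0, 0.0]
ft_force: [0.2, -0.3, 0.1]
grip_width: 0.0307
```

Run:
```python
from fit import *
plan([.5694,-.2006,.15],195.85)
```

```text
t 4.35 pos [591.4 331.   30. ] yaw -172.0 q6 -78.0 grip 30.7 F [ 0.2 -0.3  0.1] -> d cm [  9.55 -52.34 -12.  ] rv [-0.     0.001 -0.137] dist 54.5 deg 7.9
```

>>> {"op": "send_rows", "data": {
  "deltas": [
    {"tx": 0, "ty": 0, "tz": -1, "rx": 0, "ry": 0, "rz": 0},
    {"tx": 0, "ty": 0, "tz": -3, "rx": 0, "ry": 0, "rz": 0},
    {"tx": 0, "ty": 0, "tz": -6, "rx": 0, "ry": 0, "rz": 0},
    {"tx": 0, "ty": 0, "tz": -9, "rx": 0, "ry": 0, "rz": 0},
    {"tx": 0, "ty": 0, "tz": -11, "rx": 0, "ry": 0, "rz": 0}
  ]
}}

```text
time: 4.77
position: [0.5922, 0.3315, 0.143]
tool_rot: [-0.07, 0.998, 0.001, 0.002]
ft_force: [1.8, 1.2, -0.2]
grip_width: 0.0299
```

>>> {"op": "send_rows", "data": {
  "deltas": [
    {"tx": 0.2, "ty": -1, "tz": 0, "rx": 0, "ry": 0, "rz": 0},
    {"tx": 0.6, "ty": -3.4, "tz": 0, "rx": 0, "ry": 0, "rz": 0},
    {"tx": 1.2, "ty": -6.4, "tz": 0, "rx": 0, "ry": 0, "rz": 0},
    {"tx": 1.7, "ty": -9.5, "tz": 0, "rx": 0, "ry": 0, "rz": 0},
    {"tx": 2.4, "ty": -12.8, "tz": 0, "rx": 0, "ry": 0, "rz": 0}
  ]
}}

```text
time: 5.18
position: [0.5842, 0.1996, 0.1388]
tool_rot: [-0.07, 0.998, -0.0, -0.001]
ft_force: [0.4, -0.9, -1.1]
grip_width: 0.0301
```

>>> {"op": "send_rows", "data": {
  "deltas": [
    {"tx": 0.6, "ty": -3.2, "tz": 0, "rx": 0, "ry": 0, "rz": 0},
    {"tx": 1.2, "ty": -6.5, "tz": 0, "rx": 0, "ry": 0, "rz": 0},
    {"tx": 1.8, "ty": -9.7, "tz": 0, "rx": 0, "ry": 0, "rz": 0},
    {"tx": 2.4, "ty": -13, "tz": 0, "rx": 0, "ry": 0, "rz": 0},
    {"tx": 3, "ty": -16.2, "tz": 0, "rx": 0, "ry": 0, "rz": 0}
  ]
}}

```text
time: 5.6
position: [0.5765, 0.0343, 0.1388]
tool_rot: [-0.069, 0.998, 0.0, -0.001]
ft_force: [1.3, 0.1, -0.8]
grip_width: 0.0299
```

>>> {"op": "send_rows", "data": {
  "deltas": [
    {"tx": 0.6, "ty": -3.2, "tz": 0, "rx": 0, "ry": 0, "rz": 0},
    {"tx": 1.2, "ty": -6.5, "tz": 0, "rx": 0, "ry": 0, "rz": 0},
    {"tx": 1.8, "ty": -9.7, "tz": 0, "rx": 0, "ry": 0, "rz": 0},
    {"tx": 2.4, "ty": -13, "tz": 0, "rx": 0, "ry": 0, "rz": 0},
    {"tx": 3, "ty": -16.2, "tz": 0, "rx": 0, "ry": 0, "rz": 0}
  ]
}}

```text
time: 6.02
position: [0.5692, -0.13, 0.1388]
tool_rot: [-0.069, 0.998, 0.0, -0.001]
ft_force: [0.1, -1.0, -0.2]
grip_width: 0.0296
```

>>> {"op": "send_rows", "data": {
  "deltas": [
    {"tx": 0.45, "ty": -2.8, "tz": 0, "rx": 0, "ry": 0, "rz": -0.04},
    {"tx": 0.8, "ty": -5, "tz": 0, "rx": 0, "ry": 0, "rz": -0.08},
    {"tx": 1.05, "ty": -6.4, "tz": 0, "rx": 0, "ry": 0, "rz": -0.12},
    {"tx": 1.15, "ty": -7.1, "tz": 0, "rx": 0, "ry": 0, "rz": -0.137},
    {"tx": 1.15, "ty": -7.1, "tz": 0, "rx": 0, "ry": 0, "rz": -0.137}
  ]
}}

```text
time: 6.43
position: [0.5682, -0.2024, 0.1388]
tool_rot: [-0.136, 0.991, 0.0, -0.001]
ft_force: [0.1, 0.6, -0.9]
grip_width: 0.0297
```

>>> {"op": "send_rows", "data": {
  "deltas": [
    {"tx": 0, "ty": 0, "tz": 0, "rx": 0, "ry": 0, "rz": 0},
    {"tx": 0, "ty": 0, "tz": 0, "rx": 0, "ry": 0, "rz": 0},
    {"tx": 0, "ty": 0, "tz": 0, "rx": 0, "ry": 0, "rz": 0}
  ]
}}

```text
time: 6.68
position: [0.5687, -0.1991, 0.1393]
tool_rot: [-0.138, 0.99, 0.0, -0.0]
ft_force: [0.6, 0.9, -0.2]
grip_width: 0.0297
```

Run:
```python
from fit import *
plan([.5694,-.2006,.037],195.85)
c=robot.camera("wrist"); cv2.imwrite("pics/w3.png",c["color"][:,:,::-1])
c=robot.camera("scene"); cv2.imwrite("pics/s3.png",c["color"][:,:,::-1])
plan([.5694,-.2006,.037],195.85)
```

```text
t 6.68 pos [ 568.7 -199.1  139.3] yaw -164.1 q6 -136.0 grip 29.7 F [ 0.6  0.9 -0.2] -> d cm [-0.03 -0.17 10.23] rv [ 0.001 -0.001  0.   ] dist 10.2 deg 0.1
t 6.78 pos [ 569.  -199.2  139.5] yaw -164.1 q6 -136.0 grip 29.7 F [ 0.3 -0.6 -1.3] -> d cm [-0.   -0.15 10.25] rv [ 0.    -0.     0.001] dist 10.2 deg 0.0
```

View pics/w3.png

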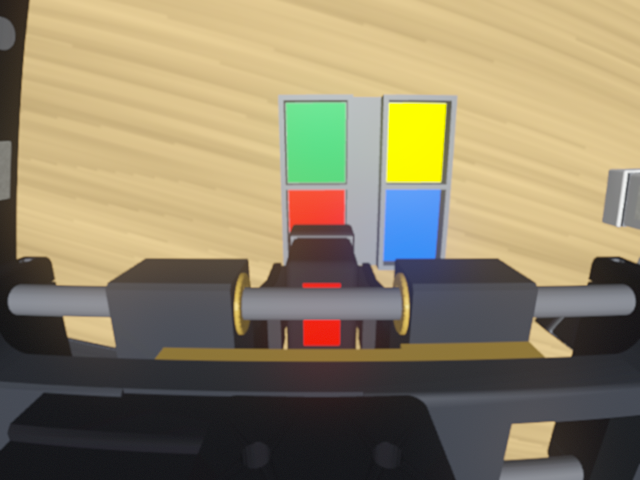

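View pics/s3.png

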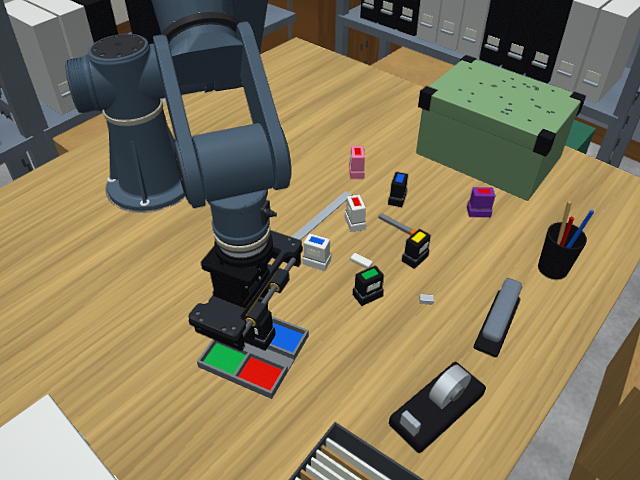

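The wrist picture shows the held black/red stamp (322,310) over the bay with the red pad (317,210). Nothing else moved in the scene. The pad is about 3 mm to the left, so I'll correct for that and lower.

>>> {"op": "send_rows", "data": {
  "deltas": [
    {"tx": 0, "ty": -0.25, "tz": 1, "rx": 0, "ry": 0, "rz": 0},
    {"tx": 0, "ty": -0.25, "tz": 3.5, "rx": 0, "ry": 0, "rz": 0},
    {"tx": 0, "ty": -0.25, "tz": 6, "rx": 0, "ry": 0, "rz": 0},
    {"tx": 0, "ty": -0.25, "tz": 8, "rx": 0, "ry": 0, "rz": 0},
    {"tx": 0, "ty": -0.25, "tz": 9.2, "rx": 0, "ry": 0, "rz": 0}
  ]
}}

```text
time: 7.2
position: [0.5685, -0.2015, 0.0447]
tool_rot: [-0.138, 0.99, 0.001, -0.002]
ft_force: [0.2, 0.2, -1.9]
grip_width: 0.0298
```

>>> {"op": "send_rows", "data": {
  "deltas": [
    {"tx": 0, "ty": 0, "tz": 0, "rx": 0, "ry": 0, "rz": 0},
    {"tx": 0, "ty": 0, "tz": 0, "rx": 0, "ry": 0, "rz": 0},
    {"tx": 0, "ty": 0, "tz": 0.4, "rx": 0, "ry": 0, "rz": 0},
    {"tx": 0, "ty": 0, "tz": 0.8, "rx": 0, "ry": 0, "rz": 0},
    {"tx": 0, "ty": 0, "tz": 0.8, "rx": 0, "ry": 0, "rz": 0}
  ]
}}

```text
time: 7.62
position: [0.5701, -0.2027, 0.0399]
tool_rot: [-0.138, 0.99, -0.0, 0.0]
ft_force: [-0.4, -0.3, -1.9]
grip_width: 0.0298
```

Run:
```python
from fit import *
plan([.5694,-.2006,.037],195.85)
c=robot.camera("wrist"); cv2.imwrite("pics/w4.png",c["color"][:,:,::-1])
c=robot.camera("scene"); cv2.imwrite("pics/s4.png",cv2.resize(c["color"][280:420,170:350,::-1],None,fx=4,fy=4))
plan([.5694,-.2006,.037],195.85)
```

```text
t 7.62 pos [ 570.1 -202.7   39.9] yaw -164.2 q6 -136.0 grip 29.8 F [-0.4 -0.3 -1.9] -> d cm [0.01 0.22 0.29] rv [-0.001  0.001 -0.   ] dist 0.4 deg 0.1
t 7.72 pos [ 570.1 -202.7   40.1] yaw -164.2 q6 -136.0 grip 29.6 F [-0.1  0.6 -0.9] -> d cm [0.01 0.22 0.31] rv [-0.001  0.001 -0.   ] dist 0.4 deg 0.1
```

View pics/s4.png

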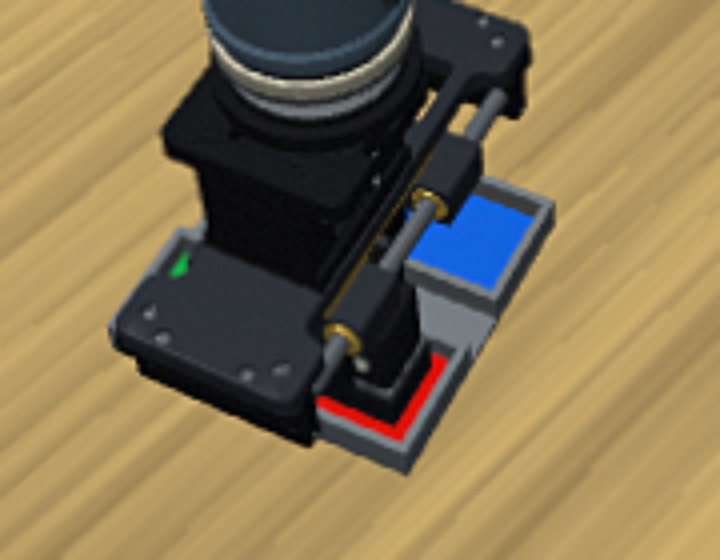

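View pics/w4.png

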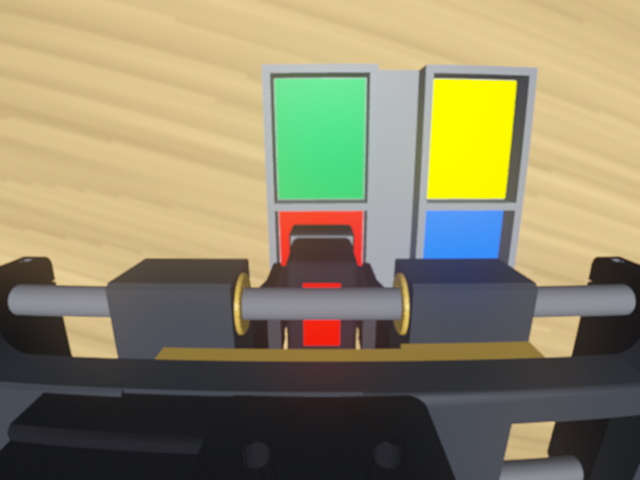

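The stamp sits centred over the red pad, 3 mm high. Lowering, releasing and lifting.

>>> {"op": "send_rows", "data": {
  "deltas": [
    {"tx": 0, "ty": 0, "tz": 0.15, "rx": 0, "ry": 0, "rz": 0},
    {"tx": 0, "ty": 0, "tz": 0.3, "rx": 0, "ry": 0, "rz": 0},
    {"tx": 0, "ty": 0, "tz": 0.3, "rx": 0, "ry": 0, "rz": 0}
  ]
}}

```text
time: 7.97
position: [0.5703, -0.2029, 0.037]
tool_rot: [-0.138, 0.99, -0.0, 0.001]
ft_force: [0.5, -0.5, 1.0]
grip_width: 0.0298
```

>>> {"op": "send_rows", "data": {
  "deltas": [
    {"tx": 0, "ty": 0, "tz": 0, "rx": 0, "ry": 0, "rz": 0},
    {"tx": 0, "ty": 0, "tz": 0, "rx": 0, "ry": 0, "rz": 0},
    {"tx": 0, "ty": 0, "tz": 0, "rx": 0, "ry": 0, "rz": 0},
    {"tx": 0, "ty": 0, "tz": 0, "rx": 0, "ry": 0, "rz": 0},
    {"tx": 0, "ty": 0, "tz": 0, "rx": 0, "ry": 0, "rz": 0}
  ],
  "claw": 5.6
}}

```text
time: 8.38
position: [0.5698, -0.2025, 0.0365]
tool_rot: [-0.138, 0.99, 0.0, -0.0]
ft_force: [0.7, 0.3, 0.2]
grip_width: 0.0526
```

>>> {"op": "send_rows", "data": {
  "deltas": [
    {"tx": 0, "ty": 0, "tz": -1, "rx": 0, "ry": 0, "rz": 0},
    {"tx": 0, "ty": 0, "tz": -3, "rx": 0, "ry": 0, "rz": 0},
    {"tx": 0, "ty": 0, "tz": -6, "rx": 0, "ry": 0, "rz": 0},
    {"tx": 0, "ty": 0, "tz": -9, "rx": 0, "ry": 0, "rz": 0},
    {"tx": 0, "ty": 0, "tz": -11, "rx": 0, "ry": 0, "rz": 0}
  ]
}}

```text
time: 8.8
position: [0.5708, -0.2031, 0.1499]
tool_rot: [-0.138, 0.99, -0.001, 0.001]
ft_force: [0.5, 0.5, 0.0]
grip_width: 0.056
```

>>> {"op": "send_rows", "data": {
  "deltas": [
    {"tx": 0, "ty": 0, "tz": 0, "rx": 0, "ry": 0, "rz": 0},
    {"tx": 0, "ty": 0, "tz": 0, "rx": 0, "ry": 0, "rz": 0}
  ]
}}

```text
time: 8.97
position: [0.5707, -0.203, 0.1486]
tool_rot: [-0.138, 0.99, -0.001, 0.002]
ft_force: [-1.2, -0.3, -0.4]
grip_width: 0.0562
```

Run:
```python
from fit import *
plan([.5968,.0588,.15],70.4)
plan([.5968,.0588,.15],70.4+180)
c=robot.camera("wrist"); cv2.imwrite("pics/w5.png",c["color"][:,:,::-1])
```

```text
t 8.97 pos [ 570.7 -203.   148.6] yaw -164.2 q6 -136.0 grip 56.2 F [-1.2 -0.3 -0.4] -> d cm [-9.65 24.47 -0.18] rv [1.000e-03 5.000e-03 2.189e+00] dist 26.3 deg 125.4
t 8.97 pos [ 570.7 -203.   148.6] yaw -164.2 q6 -136.0 grip 56.2 F [-1.2 -0.3 -0.4] -> d cm [-9.65 24.47 -0.18] rv [-0.004  0.001 -0.952] dist 26.3 deg 54.6
```

View pics/w5.png

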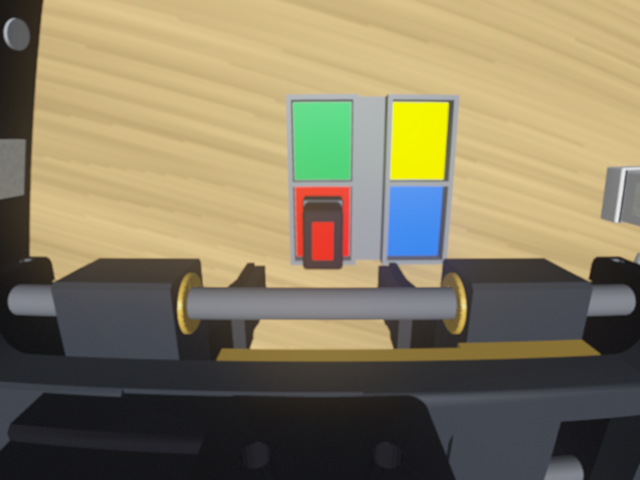

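Red stands centred in its bay at (322,235). Next is green. Joint 6 would run out of range turning the short way, so I'll turn +2.19 rad.

>>> {"op": "send_rows", "data": {
  "deltas": [
    {"tx": -1, "ty": 2.4, "tz": 0, "rx": 0, "ry": 0, "rz": 0.12},
    {"tx": -2.4, "ty": 6.1, "tz": 0, "rx": 0, "ry": 0, "rz": 0.24},
    {"tx": -4.1, "ty": 10.3, "tz": 0, "rx": 0, "ry": 0, "rz": 0.36},
    {"tx": -5.6, "ty": 14.2, "tz": 0, "rx": 0, "ry": 0, "rz": 0.48},
    {"tx": -7, "ty": 17.6, "tz": 0, "rx": 0, "ry": 0, "rz": 0.6}
  ]
}}

```text
time: 9.43
position: [0.5871, -0.0175, 0.1447]
tool_rot: [0.159, 0.987, 0.0, -0.002]
ft_force: [0.7, -0.7, 0.5]
grip_width: 0.0558
```

>>> {"op": "send_rows", "data": {
  "deltas": [
    {"tx": 0.6, "ty": 2.9, "tz": 0, "rx": 0, "ry": 0, "rz": 0.12},
    {"tx": 1.2, "ty": 5, "tz": 0, "rx": 0, "ry": 0, "rz": 0.24},
    {"tx": 1.5, "ty": 6.5, "tz": 0, "rx": 0, "ry": 0, "rz": 0.36},
    {"tx": 1.6, "ty": 7.2, "tz": 0, "rx": 0, "ry": 0, "rz": 0.48},
    {"tx": 1.6, "ty": 7.2, "tz": 0, "rx": 0, "ry": 0, "rz": 0.6}
  ]
}}

```text
time: 9.85
position: [0.5943, 0.0565, 0.1446]
tool_rot: [0.443, 0.897, -0.0, -0.002]
ft_force: [0.9, -0.1, -0.2]
grip_width: 0.056
```

>>> {"op": "send_rows", "data": {
  "deltas": [
    {"tx": 0, "ty": 0, "tz": 0, "rx": 0, "ry": 0, "rz": 0.12},
    {"tx": 0, "ty": 0, "tz": 0, "rx": 0, "ry": 0, "rz": 0.24},
    {"tx": 0, "ty": 0, "tz": 0, "rx": 0, "ry": 0, "rz": 0.36},
    {"tx": 0, "ty": 0, "tz": 0, "rx": 0, "ry": 0, "rz": 0.48},
    {"tx": 0, "ty": 0, "tz": 0, "rx": 0, "ry": 0, "rz": 0.6}
  ]
}}

```text
time: 10.27
position: [0.5942, 0.0543, 0.1446]
tool_rot: [0.689, 0.725, -0.001, -0.002]
ft_force: [-0.8, -0.0, -0.9]
grip_width: 0.0561
```

>>> {"op": "send_rows", "data": {
  "deltas": [
    {"tx": 0, "ty": 0, "tz": 0, "rx": 0, "ry": 0, "rz": 0.12},
    {"tx": 0, "ty": 0, "tz": 0, "rx": 0, "ry": 0, "rz": 0.24},
    {"tx": 0, "ty": 0, "tz": 0, "rx": 0, "ry": 0, "rz": 0.34},
    {"tx": 0, "ty": 0, "tz": 0, "rx": 0, "ry": 0, "rz": 0.39},
    {"tx": 0, "ty": 0, "tz": 0, "rx": 0, "ry": 0, "rz": 0.39}
  ]
}}

```text
time: 10.68
position: [0.5944, 0.0542, 0.1447]
tool_rot: [0.815, 0.58, -0.002, -0.001]
ft_force: [-0.7, -0.1, -0.6]
grip_width: 0.0558
```

>>> {"op": "send_rows", "data": {
  "deltas": [
    {"tx": 0, "ty": 0, "tz": 0, "rx": 0, "ry": 0, "rz": 0},
    {"tx": 0, "ty": 0, "tz": 0, "rx": 0, "ry": 0, "rz": 0},
    {"tx": 0, "ty": 0, "tz": 0, "rx": 0, "ry": 0, "rz": 0}
  ]
}}

```text
time: 10.93
position: [0.5953, 0.0541, 0.146]
tool_rot: [0.814, 0.581, -0.0, -0.0]
ft_force: [-0.1, 0.2, -0.6]
grip_width: 0.0562
```

Run:
```python
from fit import *
plan([.5968,.0588,.03],70.4)
c=robot.camera("wrist"); cv2.imwrite("pics/w6.png",c["color"][:,:,::-1])
plan([.5968,.0588,.03],70.4)
```

```text
t 10.93 pos [595.3  54.1 146. ] yaw 71.0 q6 14.0 grip 56.2 F [-0.1  0.2 -0.6] -> d cm [ 0.5 -0.  11.6] rv [-0.001  0.     0.01 ] dist 11.6 deg 0.6
t 10.98 pos [595.5  54.1 146.2] yaw 71.0 q6 14.0 grip 55.8 F [-0.6  0.3 -0.3] -> d cm [ 0.49 -0.02 11.62] rv [-0.001  0.     0.01 ] dist 11.6 deg 0.6
```

View pics/w6.png

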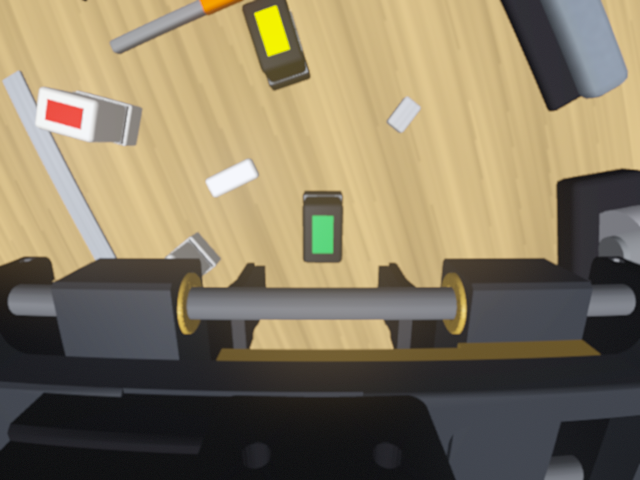

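The wrist picture shows black/green at (322,230), centred and aligned. White_blue (192,255) is well to the left of the fingers. Grasping.

>>> {"op": "send_rows", "data": {
  "deltas": [
    {"tx": 0.2, "ty": 0, "tz": 1, "rx": 0, "ry": 0, "rz": 0.01},
    {"tx": 0.5, "ty": 0, "tz": 3.5, "rx": 0, "ry": 0, "rz": 0.01},
    {"tx": 0.5, "ty": 0, "tz": 6, "rx": 0, "ry": 0, "rz": 0.01},
    {"tx": 0.5, "ty": 0, "tz": 8.5, "rx": 0, "ry": 0, "rz": 0.01},
    {"tx": 0.5, "ty": 0, "tz": 10.5, "rx": 0, "ry": 0, "rz": 0.01}
  ]
}}

```text
time: 11.4
position: [0.5964, 0.0591, 0.0393]
tool_rot: [0.817, 0.576, -0.001, -0.001]
ft_force: [1.2, -0.1, 0.8]
grip_width: 0.0556
```

>>> {"op": "send_rows", "data": {
  "deltas": [
    {"tx": 0, "ty": 0, "tz": 0.8, "rx": 0, "ry": 0, "rz": 0},
    {"tx": 0, "ty": 0, "tz": 1.1, "rx": 0, "ry": 0, "rz": 0},
    {"tx": 0, "ty": 0, "tz": 1.1, "rx": 0, "ry": 0, "rz": 0},
    {"tx": 0, "ty": 0, "tz": 1.1, "rx": 0, "ry": 0, "rz": 0}
  ]
}}

```text
time: 11.73
position: [0.5982, 0.0588, 0.0313]
tool_rot: [0.817, 0.576, 0.001, 0.001]
ft_force: [-0.9, -0.7, 0.4]
grip_width: 0.0557
```

>>> {"op": "send_rows", "data": {
  "deltas": [
    {"tx": 0, "ty": 0, "tz": 0, "rx": 0, "ry": 0, "rz": 0},
    {"tx": 0, "ty": 0, "tz": 0, "rx": 0, "ry": 0, "rz": 0},
    {"tx": 0, "ty": 0, "tz": 0, "rx": 0, "ry": 0, "rz": 0},
    {"tx": 0, "ty": 0, "tz": 0, "rx": 0, "ry": 0, "rz": 0},
    {"tx": 0, "ty": 0, "tz": 0, "rx": 0, "ry": 0, "rz": 0}
  ],
  "claw": 2.0,
  "squeeze": 30
}}

```text
time: 12.15
position: [0.5976, 0.0588, 0.031]
tool_rot: [0.817, 0.576, 0.0, 0.0]
ft_force: [-0.3, -0.8, 0.3]
grip_width: 0.03
```

>>> {"op": "send_rows", "data": {
  "deltas": [
    {"tx": 0, "ty": 0, "tz": -1, "rx": 0, "ry": 0, "rz": 0},
    {"tx": 0, "ty": 0, "tz": -3, "rx": 0, "ry": 0, "rz": 0},
    {"tx": 0, "ty": 0, "tz": -6, "rx": 0, "ry": 0, "rz": 0},
    {"tx": 0, "ty": 0, "tz": -9, "rx": 0, "ry": 0, "rz": 0},
    {"tx": 0, "ty": 0, "tz": -11, "rx": 0, "ry": 0, "rz": 0}
  ]
}}

```text
time: 12.57
position: [0.5982, 0.0588, 0.1436]
tool_rot: [0.817, 0.576, 0.001, 0.001]
ft_force: [0.6, -0.1, -0.7]
grip_width: 0.0296
```

Run:
```python
from fit import *
plan([.502,-.2205,.14],15.85)
```

```text
t 12.57 pos [598.2  58.8 143.6] yaw 70.4 q6 15.0 grip 29.6 F [ 0.6 -0.1 -0.7] -> d cm [-29.54   0.33   0.34] rv [ 0.002 -0.002  0.951] dist 29.5 deg 54.5
```

>>> {"op": "send_rows", "data": {
  "deltas": [
    {"tx": -1, "ty": 0, "tz": 0, "rx": 0, "ry": 0, "rz": 0.08},
    {"tx": -4, "ty": 0, "tz": 0, "rx": 0, "ry": 0, "rz": 0.18},
    {"tx": -8, "ty": 0.1, "tz": 0, "rx": 0, "ry": 0, "rz": 0.28},
    {"tx": -12, "ty": 0.2, "tz": 0, "rx": 0, "ry": 0, "rz": 0.39},
    {"tx": -16, "ty": 0.3, "tz": 0, "rx": 0, "ry": 0, "rz": 0.5}
  ]
}}

```text
time: 12.98
position: [0.5456, -0.0938, 0.1413]
tool_rot: [0.935, 0.354, 0.0, 0.0]
ft_force: [0.5, -0.3, -0.5]
grip_width: 0.0297
```

>>> {"op": "send_rows", "data": {
  "deltas": [
    {"tx": -3.6, "ty": 2, "tz": 0, "rx": 0, "ry": 0, "rz": 0.11},
    {"tx": -7.1, "ty": 3.9, "tz": 0, "rx": 0, "ry": 0, "rz": 0.22},
    {"tx": -10.1, "ty": 5.5, "tz": 0, "rx": 0, "ry": 0, "rz": 0.33},
    {"tx": -11.9, "ty": 6.5, "tz": 0, "rx": 0, "ry": 0, "rz": 0.42},
    {"tx": -11.9, "ty": 6.5, "tz": 0, "rx": 0, "ry": 0, "rz": 0.45}
  ]
}}

```text
time: 13.4
position: [0.4999, -0.2254, 0.1413]
tool_rot: [0.991, 0.134, 0.0, 0.001]
ft_force: [0.4, 0.2, -0.2]
grip_width: 0.0297
```

>>> {"op": "send_rows", "data": {
  "deltas": [
    {"tx": 0, "ty": 0, "tz": 0, "rx": 0, "ry": 0, "rz": 0},
    {"tx": 0, "ty": 0, "tz": 0, "rx": 0, "ry": 0, "rz": 0},
    {"tx": 0, "ty": 0, "tz": 0, "rx": 0, "ry": 0, "rz": 0},
    {"tx": 0, "ty": 0, "tz": 0, "rx": 0, "ry": 0, "rz": 0}
  ]
}}

```text
time: 13.73
position: [0.5009, -0.2196, 0.1407]
tool_rot: [0.99, 0.14, -0.0, -0.0]
ft_force: [0.2, -0.7, -0.7]
grip_width: 0.0297
```

Run:
```python
from fit import *
plan([.502,-.2205,.038],15.85)
c=robot.camera("wrist"); cv2.imwrite("pics/w7.png",c["color"][:,:,::-1])
plan([.502,-.2205,.038],15.85)
```

```text
t 13.73 pos [ 500.9 -219.6  140.7] yaw 16.0 q6 39.0 grip 29.7 F [ 0.2 -0.7 -0.7] -> d cm [ 0.08  0.12 10.27] rv [-0.     0.     0.003] dist 10.3 deg 0.2
t 13.78 pos [ 501.  -219.6  140.7] yaw 16.0 q6 39.0 grip 30.1 F [ 0.2 -0.2 -1.2] -> d cm [ 0.07  0.11 10.27] rv [-0.     0.     0.003] dist 10.3 deg 0.2
```

View pics/w7.png

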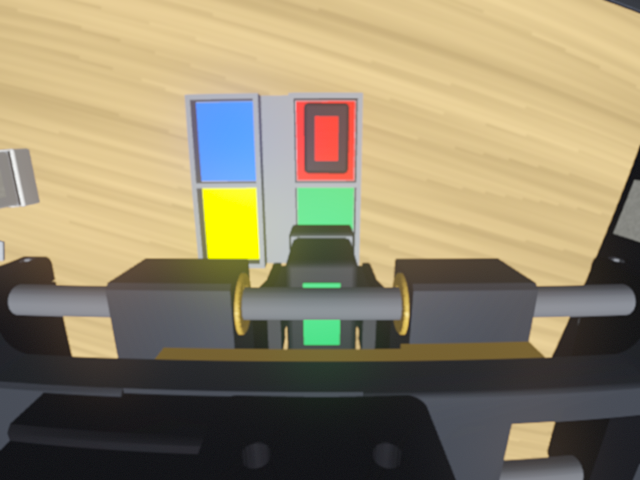

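The held black/green stamp (322,310) is over the green bay (326,205), which needs a shift of about +3 mm in tool y. Lowering.

>>> {"op": "send_rows", "data": {
  "deltas": [
    {"tx": 0.05, "ty": 0.25, "tz": 1, "rx": 0, "ry": 0, "rz": 0},
    {"tx": 0.05, "ty": 0.25, "tz": 3.5, "rx": 0, "ry": 0, "rz": 0},
    {"tx": 0.05, "ty": 0.25, "tz": 6, "rx": 0, "ry": 0, "rz": 0},
    {"tx": 0.05, "ty": 0.25, "tz": 8, "rx": 0, "ry": 0, "rz": 0},
    {"tx": 0.05, "ty": 0.25, "tz": 9.2, "rx": 0, "ry": 0, "rz": 0}
  ]
}}

```text
time: 14.2
position: [0.501, -0.2217, 0.0457]
tool_rot: [0.99, 0.139, -0.001, -0.001]
ft_force: [0.1, -0.5, -1.1]
grip_width: 0.0297
```

>>> {"op": "send_rows", "data": {
  "deltas": [
    {"tx": 0, "ty": 0, "tz": 0, "rx": 0, "ry": 0, "rz": 0},
    {"tx": 0, "ty": 0, "tz": 0, "rx": 0, "ry": 0, "rz": 0},
    {"tx": 0, "ty": 0, "tz": 0.4, "rx": 0, "ry": 0, "rz": 0},
    {"tx": 0, "ty": 0, "tz": 0.8, "rx": 0, "ry": 0, "rz": 0},
    {"tx": 0, "ty": 0, "tz": 0.8, "rx": 0, "ry": 0, "rz": 0}
  ]
}}

```text
time: 14.62
position: [0.5022, -0.2229, 0.0407]
tool_rot: [0.99, 0.139, 0.0, 0.0]
ft_force: [0.3, 0.7, -1.2]
grip_width: 0.0294
```

Run:
```python
from fit import *
plan([.502,-.2205,.038],15.85)
c=robot.camera("wrist"); cv2.imwrite("pics/w8.png",c["color"][:,:,::-1])
plan([.502,-.2205,.038],15.85)
```

```text
t 14.62 pos [ 502.2 -222.9   40.7] yaw 15.9 q6 38.0 grip 29.4 F [ 0.3  0.7 -1.2] -> d cm [ 0.05 -0.24  0.27] rv [ 0.001 -0.     0.002] dist 0.4 deg 0.1
t 14.67 pos [ 502.2 -222.9   40.8] yaw 15.9 q6 38.0 grip 29.9 F [-0.6  0.2 -1.7] -> d cm [ 0.05 -0.24  0.28] rv [ 0.001 -0.     0.002] dist 0.4 deg 0.1
```

View pics/w8.png

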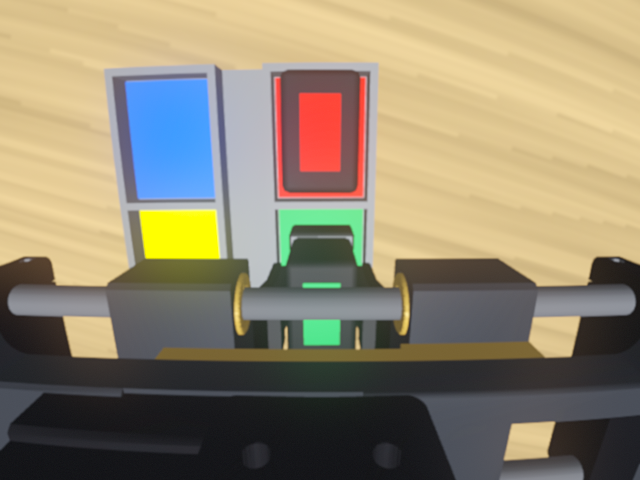

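The stamp is centred over green. Lowering 3 mm, releasing and lifting.

>>> {"op": "send_rows", "data": {
  "deltas": [
    {"tx": 0, "ty": 0, "tz": 0.15, "rx": 0, "ry": 0, "rz": 0},
    {"tx": 0, "ty": 0, "tz": 0.3, "rx": 0, "ry": 0, "rz": 0},
    {"tx": 0, "ty": 0, "tz": 0.3, "rx": 0, "ry": 0, "rz": 0}
  ]
}}

```text
time: 14.92
position: [0.5024, -0.2232, 0.038]
tool_rot: [0.99, 0.139, 0.0, 0.0]
ft_force: [-0.1, -0.6, 2.0]
grip_width: 0.0298
```

>>> {"op": "send_rows", "data": {
  "deltas": [
    {"tx": 0, "ty": 0, "tz": 0, "rx": 0, "ry": 0, "rz": 0},
    {"tx": 0, "ty": 0, "tz": 0, "rx": 0, "ry": 0, "rz": 0},
    {"tx": 0, "ty": 0, "tz": 0, "rx": 0, "ry": 0, "rz": 0},
    {"tx": 0, "ty": 0, "tz": 0, "rx": 0, "ry": 0, "rz": 0},
    {"tx": 0, "ty": 0, "tz": 0, "rx": 0, "ry": 0, "rz": 0}
  ],
  "claw": 5.6
}}

```text
time: 15.33
position: [0.5019, -0.2229, 0.0375]
tool_rot: [0.99, 0.139, -0.0, -0.0]
ft_force: [-0.3, -0.8, -0.1]
grip_width: 0.053
```

>>> {"op": "send_rows", "data": {
  "deltas": [
    {"tx": 0, "ty": 0, "tz": -1, "rx": 0, "ry": 0, "rz": 0},
    {"tx": 0, "ty": 0, "tz": -3, "rx": 0, "ry": 0, "rz": 0},
    {"tx": 0, "ty": 0, "tz": -6, "rx": 0, "ry": 0, "rz": 0},
    {"tx": 0, "ty": 0, "tz": -9, "rx": 0, "ry": 0, "rz": 0},
    {"tx": 0, "ty": 0, "tz": -11, "rx": 0, "ry": 0, "rz": 0}
  ]
}}

```text
time: 15.75
position: [0.5027, -0.2233, 0.1506]
tool_rot: [0.99, 0.139, 0.001, 0.001]
ft_force: [-0.4, -0.8, -0.6]
grip_width: 0.0565
```

>>> {"op": "send_rows", "data": {
  "deltas": [
    {"tx": 0, "ty": 0, "tz": 0, "rx": 0, "ry": 0, "rz": 0},
    {"tx": 0, "ty": 0, "tz": 0, "rx": 0, "ry": 0, "rz": 0}
  ]
}}

```text
time: 15.92
position: [0.5027, -0.2233, 0.1494]
tool_rot: [0.99, 0.139, 0.001, 0.001]
ft_force: [0.1, 0.1, 0.5]
grip_width: 0.0564
```

Run:
```python
from fit import *
plan([.6097,.1995,.145],89)
c=robot.camera("wrist"); cv2.imwrite("pics/w9.png",c["color"][:,:,::-1])
```

```text
t 15.92 pos [ 502.7 -223.3  149.4] yaw 15.9 q6 38.0 grip 56.4 F [0.1 0.1 0.5] -> d cm [ 21.9  -37.72   0.38] rv [ 0.004 -0.    -1.275] dist 43.6 deg 73.1
```

View pics/w9.png

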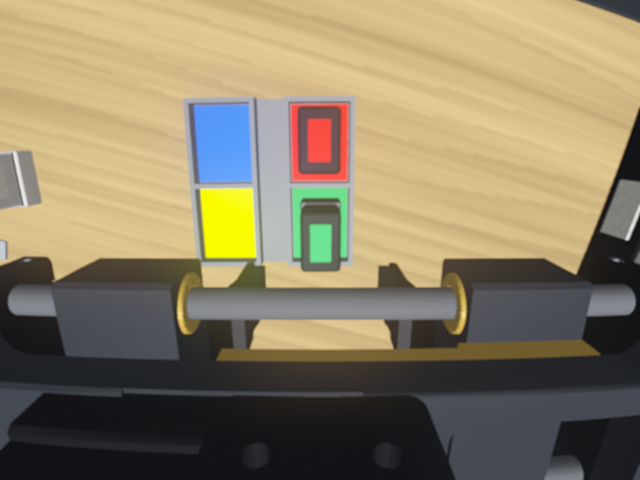

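Green is seated at (320,235). On to yellow.

>>> {"op": "send_rows", "data": {
  "deltas": [
    {"tx": 0.5, "ty": -0.9, "tz": 0, "rx": 0, "ry": 0, "rz": 0},
    {"tx": 2.2, "ty": -3.8, "tz": 0, "rx": 0, "ry": 0, "rz": 0},
    {"tx": 4.1, "ty": -7, "tz": 0, "rx": 0, "ry": 0, "rz": 0},
    {"tx": 6, "ty": -10.3, "tz": 0, "rx": 0, "ry": 0, "rz": 0},
    {"tx": 7.9, "ty": -13.6, "tz": 0, "rx": 0, "ry": 0, "rz": 0}
  ]
}}

```text
time: 16.38
position: [0.5395, -0.0681, 0.1459]
tool_rot: [0.99, 0.138, -0.002, -0.001]
ft_force: [0.6, 1.1, 0.8]
grip_width: 0.0561
```

>>> {"op": "send_rows", "data": {
  "deltas": [
    {"tx": 1.8, "ty": -3.2, "tz": 0, "rx": 0, "ry": 0, "rz": -0.1},
    {"tx": 3.7, "ty": -6.3, "tz": 0, "rx": 0, "ry": 0, "rz": -0.2},
    {"tx": 5.5, "ty": -9.5, "tz": 0, "rx": 0, "ry": 0, "rz": -0.3},
    {"tx": 7.4, "ty": -12.6, "tz": 0, "rx": 0, "ry": 0, "rz": -0.4},
    {"tx": 9.2, "ty": -15.8, "tz": 0, "rx": 0, "ry": 0, "rz": -0.5}
  ]
}}

```text
time: 16.8
position: [0.5845, 0.1093, 0.1457]
tool_rot: [0.924, 0.382, -0.002, -0.001]
ft_force: [0.3, -1.2, -0.1]
grip_width: 0.0561
```

>>> {"op": "send_rows", "data": {
  "deltas": [
    {"tx": 2.9, "ty": -1.8, "tz": 0, "rx": 0, "ry": 0, "rz": -0.12},
    {"tx": 5.4, "ty": -3.3, "tz": 0, "rx": 0, "ry": 0, "rz": -0.24},
    {"tx": 7.2, "ty": -4.4, "tz": 0, "rx": 0, "ry": 0, "rz": -0.36},
    {"tx": 8.2, "ty": -5, "tz": 0, "rx": 0, "ry": 0, "rz": -0.48},
    {"tx": 8.2, "ty": -5, "tz": 0, "rx": 0, "ry": 0, "rz": -0.6}
  ]
}}

```text
time: 17.22
position: [0.6078, 0.2037, 0.1454]
tool_rot: [0.769, 0.639, -0.001, -0.001]
ft_force: [-0.1, -0.5, -0.3]
grip_width: 0.0561
```

>>> {"op": "send_rows", "data": {
  "deltas": [
    {"tx": 0, "ty": 0, "tz": 0, "rx": 0, "ry": 0, "rz": -0.1},
    {"tx": 0, "ty": 0, "tz": 0, "rx": 0, "ry": 0, "rz": -0.175},
    {"tx": 0, "ty": 0, "tz": 0, "rx": 0, "ry": 0, "rz": -0.175},
    {"tx": 0, "ty": 0, "tz": 0, "rx": 0, "ry": 0, "rz": -0.175},
    {"tx": 0, "ty": 0, "tz": 0, "rx": 0, "ry": 0, "rz": -0.175}
  ]
}}

```text
time: 17.63
position: [0.6082, 0.2001, 0.1465]
tool_rot: [0.714, 0.7, -0.001, -0.001]
ft_force: [-0.2, -0.1, 0.9]
grip_width: 0.0563
```

Run:
```python
from fit import *
plan([.6097,.1995,.03],89)
c=robot.camera("wrist"); cv2.imwrite("pics/w10.png",c["color"][:,:,::-1])
plan([.6097,.1995,.03],89)
```

```text
t 17.63 pos [608.2 200.1 146.5] yaw 88.9 q6 9.0 grip 56.3 F [-0.2 -0.1  0.9] -> d cm [-0.06  0.17 11.65] rv [-0.002  0.    -0.002] dist 11.6 deg 0.2
t 17.68 pos [608.5 200.  146.8] yaw 88.9 q6 9.0 grip 55.9 F [-0.4 -0.  -1.4] -> d cm [-0.05  0.14 11.68] rv [-0.001  0.    -0.002] dist 11.7 deg 0.1
```

View pics/w10.png

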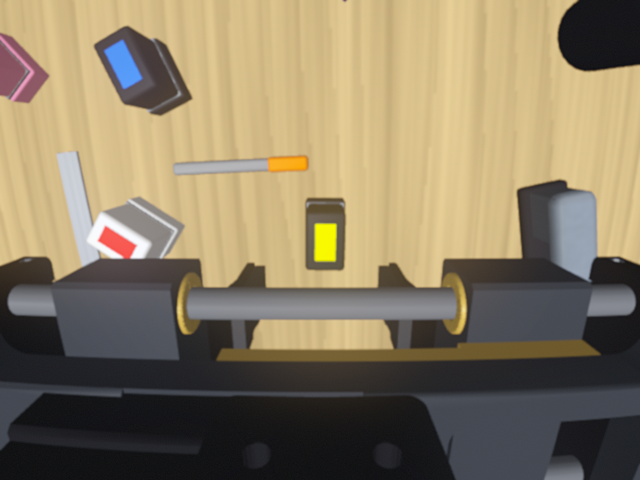

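Black/yellow is at (325,235) and aligned, and the knife (290,163) is clear ahead of it. Grasping.

>>> {"op": "send_rows", "data": {
  "deltas": [
    {"tx": 0, "ty": 0.15, "tz": 1, "rx": 0, "ry": 0, "rz": 0},
    {"tx": 0, "ty": 0.15, "tz": 3.5, "rx": 0, "ry": 0, "rz": 0},
    {"tx": 0, "ty": 0.15, "tz": 6, "rx": 0, "ry": 0, "rz": 0},
    {"tx": 0, "ty": 0.15, "tz": 8.5, "rx": 0, "ry": 0, "rz": 0},
    {"tx": 0, "ty": 0.15, "tz": 10.5, "rx": 0, "ry": 0, "rz": 0}
  ]
}}

```text
time: 18.1
position: [0.6096, 0.1996, 0.0401]
tool_rot: [0.714, 0.7, -0.001, -0.001]
ft_force: [-0.7, -0.3, 0.1]
grip_width: 0.0558
```

>>> {"op": "send_rows", "data": {
  "deltas": [
    {"tx": 0, "ty": 0, "tz": 0.8, "rx": 0, "ry": 0, "rz": 0},
    {"tx": 0, "ty": 0, "tz": 1.1, "rx": 0, "ry": 0, "rz": 0},
    {"tx": 0, "ty": 0, "tz": 1.1, "rx": 0, "ry": 0, "rz": 0},
    {"tx": 0, "ty": 0, "tz": 1.1, "rx": 0, "ry": 0, "rz": 0}
  ]
}}

```text
time: 18.43
position: [0.6114, 0.2, 0.0324]
tool_rot: [0.713, 0.701, 0.001, 0.001]
ft_force: [0.4, -0.9, -1.0]
grip_width: 0.0563
```

>>> {"op": "send_rows", "data": {
  "deltas": [
    {"tx": 0, "ty": 0, "tz": 0, "rx": 0, "ry": 0, "rz": 0},
    {"tx": 0, "ty": 0, "tz": 0, "rx": 0, "ry": 0, "rz": 0},
    {"tx": 0, "ty": 0, "tz": 0, "rx": 0, "ry": 0, "rz": 0},
    {"tx": 0, "ty": 0, "tz": 0, "rx": 0, "ry": 0, "rz": 0},
    {"tx": 0, "ty": 0, "tz": 0, "rx": 0, "ry": 0, "rz": 0}
  ],
  "claw": 2.0,
  "squeeze": 30
}}

```text
time: 18.85
position: [0.6108, 0.2, 0.0321]
tool_rot: [0.713, 0.701, 0.0, 0.0]
ft_force: [-0.1, 0.0, 0.8]
grip_width: 0.0304
```

>>> {"op": "send_rows", "data": {
  "deltas": [
    {"tx": 0, "ty": 0, "tz": -1, "rx": 0, "ry": 0, "rz": 0},
    {"tx": 0, "ty": 0, "tz": -3, "rx": 0, "ry": 0, "rz": 0},
    {"tx": 0, "ty": 0, "tz": -6, "rx": 0, "ry": 0, "rz": 0},
    {"tx": 0, "ty": 0, "tz": -9, "rx": 0, "ry": 0, "rz": 0},
    {"tx": 0, "ty": 0, "tz": -11, "rx": 0, "ry": 0, "rz": 0}
  ]
}}

```text
time: 19.27
position: [0.6115, 0.2001, 0.1448]
tool_rot: [0.713, 0.701, 0.001, 0.001]
ft_force: [-0.5, -0.1, -0.5]
grip_width: 0.0298
```

Run:
```python
from fit import *
plan([.4803,-.1434,.14],15.85)
```

```text
t 19.27 pos [611.5 200.1 144.8] yaw 89.0 q6 9.0 grip 29.8 F [-0.5 -0.1 -0.5] -> d cm [-34.58 -12.51   0.42] rv [ 0.002 -0.002  1.276] dist 36.8 deg 73.1
```

>>> {"op": "send_rows", "data": {
  "deltas": [
    {"tx": -0.9, "ty": -0.3, "tz": 0, "rx": 0, "ry": 0, "rz": 0.05},
    {"tx": -3.3, "ty": -1.2, "tz": 0, "rx": 0, "ry": 0, "rz": 0.12},
    {"tx": -6.2, "ty": -2.2, "tz": 0, "rx": 0, "ry": 0, "rz": 0.2},
    {"tx": -9.1, "ty": -3.3, "tz": 0, "rx": 0, "ry": 0, "rz": 0.3},
    {"tx": -12.1, "ty": -4.4, "tz": 0, "rx": 0, "ry": 0, "rz": 0.4}
  ]
}}

```text
time: 19.68
position: [0.5636, 0.079, 0.1422]
tool_rot: [0.839, 0.544, 0.0, 0.0]
ft_force: [0.3, -0.2, -0.2]
grip_width: 0.0298
```

>>> {"op": "send_rows", "data": {
  "deltas": [
    {"tx": -3.1, "ty": 0.2, "tz": 0, "rx": 0, "ry": 0, "rz": 0.1},
    {"tx": -6.2, "ty": 0.3, "tz": 0, "rx": 0, "ry": 0, "rz": 0.2},
    {"tx": -9.3, "ty": 0.5, "tz": 0, "rx": 0, "ry": 0, "rz": 0.3},
    {"tx": -12.4, "ty": 0.7, "tz": 0, "rx": 0, "ry": 0, "rz": 0.4},
    {"tx": -15.5, "ty": 0.8, "tz": 0, "rx": 0, "ry": 0, "rz": 0.5}
  ]
}}

```text
time: 20.1
position: [0.5083, -0.0665, 0.1423]
tool_rot: [0.948, 0.318, 0.0, 0.0]
ft_force: [0.2, -0.1, -1.3]
grip_width: 0.0299
```

>>> {"op": "send_rows", "data": {
  "deltas": [
    {"tx": -2.5, "ty": 1.5, "tz": 0, "rx": 0, "ry": 0, "rz": 0.1},
    {"tx": -4.6, "ty": 2.9, "tz": 0, "rx": 0, "ry": 0, "rz": 0.2},
    {"tx": -6.3, "ty": 3.9, "tz": 0, "rx": 0, "ry": 0, "rz": 0.3},
    {"tx": -7.1, "ty": 4.4, "tz": 0, "rx": 0, "ry": 0, "rz": 0.36},
    {"tx": -7.1, "ty": 4.4, "tz": 0, "rx": 0, "ry": 0, "rz": 0.376}
  ]
}}

```text
time: 20.52
position: [0.4787, -0.1454, 0.1421]
tool_rot: [0.991, 0.136, 0.0, 0.0]
ft_force: [0.1, 0.0, -1.0]
grip_width: 0.0296
```

>>> {"op": "send_rows", "data": {
  "deltas": [
    {"tx": 0, "ty": 0, "tz": 0, "rx": 0, "ry": 0, "rz": 0},
    {"tx": 0, "ty": 0, "tz": 0, "rx": 0, "ry": 0, "rz": 0},
    {"tx": 0, "ty": 0, "tz": 0, "rx": 0, "ry": 0, "rz": 0},
    {"tx": 0, "ty": 0, "tz": 0, "rx": 0, "ry": 0, "rz": 0}
  ]
}}

```text
time: 20.85
position: [0.4794, -0.1423, 0.1416]
tool_rot: [0.99, 0.139, -0.0, -0.0]
ft_force: [0.6, -0.0, 0.1]
grip_width: 0.0296
```

Run:
```python
from fit import *
plan([.4803,-.1434,.039],15.85)
c=robot.camera("wrist"); cv2.imwrite("pics/w11.png",c["color"][:,:,::-1])
plan([.4803,-.1434,.039],15.85)
```

```text
t 20.85 pos [ 479.4 -142.3  141.6] yaw 16.0 q6 45.0 grip 29.6 F [ 0.6 -0.   0.1] -> d cm [ 0.06  0.13 10.26] rv [-0.    -0.     0.002] dist 10.3 deg 0.1
t 20.9 pos [ 479.4 -142.4  141.6] yaw 16.0 q6 45.0 grip 30.0 F [ 0.5 -0.1 -1.4] -> d cm [ 0.06  0.12 10.26] rv [-0.    -0.     0.002] dist 10.3 deg 0.1
```

View pics/w11.png

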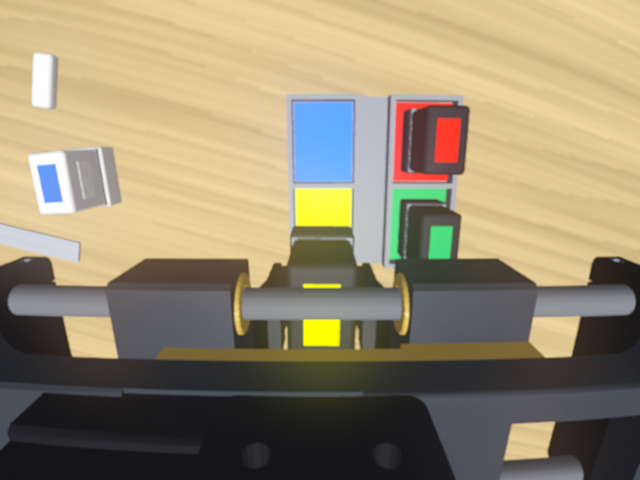

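The held black/yellow stamp (322,310) is over the yellow bay (323,205). Lowering.

>>> {"op": "send_rows", "data": {
  "deltas": [
    {"tx": 0.05, "ty": 0.12, "tz": 1, "rx": 0, "ry": 0, "rz": 0},
    {"tx": 0.05, "ty": 0.12, "tz": 3.5, "rx": 0, "ry": 0, "rz": 0},
    {"tx": 0.05, "ty": 0.12, "tz": 6, "rx": 0, "ry": 0, "rz": 0},
    {"tx": 0.05, "ty": 0.12, "tz": 8, "rx": 0, "ry": 0, "rz": 0},
    {"tx": 0.05, "ty": 0.12, "tz": 9.2, "rx": 0, "ry": 0, "rz": 0}
  ]
}}

```text
time: 21.32
position: [0.4789, -0.1434, 0.047]
tool_rot: [0.99, 0.138, -0.001, -0.001]
ft_force: [0.7, -0.0, -1.3]
grip_width: 0.0297
```

>>> {"op": "send_rows", "data": {
  "deltas": [
    {"tx": 0, "ty": 0, "tz": 0, "rx": 0, "ry": 0, "rz": 0},
    {"tx": 0, "ty": 0, "tz": 0, "rx": 0, "ry": 0, "rz": 0},
    {"tx": 0, "ty": 0, "tz": 0.4, "rx": 0, "ry": 0, "rz": 0},
    {"tx": 0, "ty": 0, "tz": 0.8, "rx": 0, "ry": 0, "rz": 0},
    {"tx": 0, "ty": 0, "tz": 0.8, "rx": 0, "ry": 0, "rz": 0}
  ]
}}

```text
time: 21.73
position: [0.4802, -0.1444, 0.0417]
tool_rot: [0.99, 0.138, 0.0, 0.0]
ft_force: [-0.8, 0.1, -1.2]
grip_width: 0.0297
```

Run:
```python
from fit import *
plan([.4803,-.1434,.039],15.85)
c=robot.camera("wrist"); cv2.imwrite("pics/w12.png",c["color"][:,:,::-1])
```

```text
t 21.73 pos [ 480.2 -144.4   41.7] yaw 15.9 q6 45.0 grip 29.7 F [-0.8  0.1 -1.2] -> d cm [ 0.04 -0.09  0.27] rv [ 0. -0.  0.] dist 0.3 deg 0.0
```

View pics/w12.png

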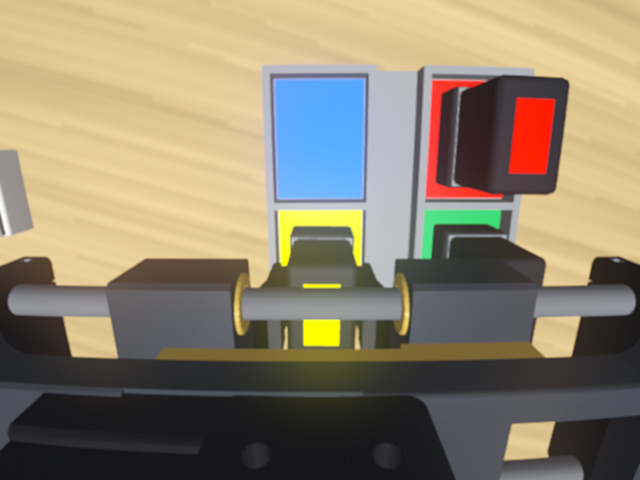

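The stamp is centred. Lowering, releasing and lifting.

>>> {"op": "send_rows", "data": {
  "deltas": [
    {"tx": 0, "ty": 0, "tz": 0.15, "rx": 0, "ry": 0, "rz": 0},
    {"tx": 0, "ty": 0, "tz": 0.3, "rx": 0, "ry": 0, "rz": 0},
    {"tx": 0, "ty": 0, "tz": 0.3, "rx": 0, "ry": 0, "rz": 0}
  ]
}}

```text
time: 22.03
position: [0.4804, -0.1445, 0.039]
tool_rot: [0.99, 0.138, 0.001, 0.0]
ft_force: [0.3, -0.4, 1.9]
grip_width: 0.0297
```

>>> {"op": "send_rows", "data": {
  "deltas": [
    {"tx": 0, "ty": 0, "tz": 0, "rx": 0, "ry": 0, "rz": 0},
    {"tx": 0, "ty": 0, "tz": 0, "rx": 0, "ry": 0, "rz": 0},
    {"tx": 0, "ty": 0, "tz": 0, "rx": 0, "ry": 0, "rz": 0},
    {"tx": 0, "ty": 0, "tz": 0, "rx": 0, "ry": 0, "rz": 0},
    {"tx": 0, "ty": 0, "tz": 0, "rx": 0, "ry": 0, "rz": 0}
  ],
  "claw": 5.6
}}

```text
time: 22.45
position: [0.4799, -0.1443, 0.0385]
tool_rot: [0.99, 0.138, -0.0, -0.0]
ft_force: [0.1, -0.3, 0.3]
grip_width: 0.0528
```

>>> {"op": "send_rows", "data": {
  "deltas": [
    {"tx": 0, "ty": 0, "tz": -1, "rx": 0, "ry": 0, "rz": 0},
    {"tx": 0, "ty": 0, "tz": -3, "rx": 0, "ry": 0, "rz": 0},
    {"tx": 0, "ty": 0, "tz": -6, "rx": 0, "ry": 0, "rz": 0},
    {"tx": 0, "ty": 0, "tz": -9, "rx": 0, "ry": 0, "rz": 0},
    {"tx": 0, "ty": 0, "tz": -11, "rx": 0, "ry": 0, "rz": 0}
  ]
}}

```text
time: 22.87
position: [0.4806, -0.1446, 0.1515]
tool_rot: [0.99, 0.138, 0.001, 0.001]
ft_force: [0.3, -0.9, 0.3]
grip_width: 0.0559
```

>>> {"op": "send_rows", "data": {
  "deltas": [
    {"tx": 0, "ty": 0, "tz": 0, "rx": 0, "ry": 0, "rz": 0},
    {"tx": 0, "ty": 0, "tz": 0, "rx": 0, "ry": 0, "rz": 0}
  ]
}}

```text
time: 23.03
position: [0.4806, -0.1446, 0.1501]
tool_rot: [0.99, 0.138, 0.001, 0.001]
ft_force: [-0.1, 0.0, -0.2]
grip_width: 0.0561
```

Run:
```python
from fit import *
plan([.4743,.327,.145],113)
c=robot.camera("wrist"); cv2.imwrite("pics/w13.png",c["color"][:,:,::-1])
```

```text
t 23.03 pos [ 480.6 -144.6  150.1] yaw 15.9 q6 45.0 grip 56.1 F [-0.1  0.  -0.2] -> d cm [ 12.3  -45.54   0.43] rv [ 0.004  0.    -1.695] dist 47.2 deg 97.1
```

View pics/w13.png

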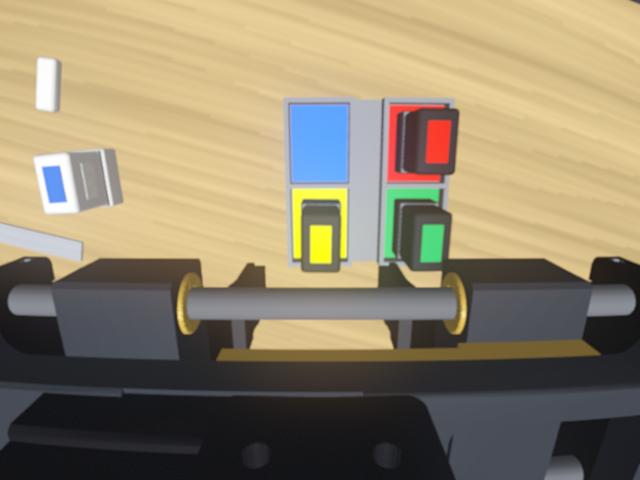

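Yellow is seated at (320,240). On to black/blue.

>>> {"op": "send_rows", "data": {
  "deltas": [
    {"tx": 0.3, "ty": -1, "tz": 0, "rx": 0, "ry": 0, "rz": 0},
    {"tx": 1.1, "ty": -4.2, "tz": 0, "rx": 0, "ry": 0, "rz": 0},
    {"tx": 2.1, "ty": -7.8, "tz": 0, "rx": 0, "ry": 0, "rz": 0},
    {"tx": 3.1, "ty": -11.5, "tz": 0, "rx": 0, "ry": 0, "rz": 0},
    {"tx": 4.1, "ty": -15.2, "tz": 0, "rx": 0, "ry": 0, "rz": 0}
  ]
}}

```text
time: 23.5
position: [0.4761, 0.0152, 0.147]
tool_rot: [0.991, 0.137, -0.002, -0.001]
ft_force: [0.5, 0.1, -0.2]
grip_width: 0.0561
```

>>> {"op": "send_rows", "data": {
  "deltas": [
    {"tx": 1, "ty": -3.6, "tz": 0, "rx": 0, "ry": 0, "rz": -0.1},
    {"tx": 1.9, "ty": -7.1, "tz": 0, "rx": 0, "ry": 0, "rz": -0.2},
    {"tx": 2.9, "ty": -10.7, "tz": 0, "rx": 0, "ry": 0, "rz": -0.3},
    {"tx": 3.8, "ty": -14.2, "tz": 0, "rx": 0, "ry": 0, "rz": -0.4},
    {"tx": 4.8, "ty": -17.8, "tz": 0, "rx": 0, "ry": 0, "rz": -0.5}
  ]
}}

```text
time: 23.92
position: [0.473, 0.1995, 0.1469]
tool_rot: [0.924, 0.381, -0.002, -0.001]
ft_force: [1.1, -0.1, 0.5]
grip_width: 0.0558
```

>>> {"op": "send_rows", "data": {
  "deltas": [
    {"tx": 2.5, "ty": -2.6, "tz": 0, "rx": 0, "ry": 0, "rz": -0.12},
    {"tx": 4.9, "ty": -5.2, "tz": 0, "rx": 0, "ry": 0, "rz": -0.24},
    {"tx": 7, "ty": -7.3, "tz": 0, "rx": 0, "ry": 0, "rz": -0.36},
    {"tx": 8.4, "ty": -8.7, "tz": 0, "rx": 0, "ry": 0, "rz": -0.48},
    {"tx": 9, "ty": -9.4, "tz": 0, "rx": 0, "ry": 0, "rz": -0.6}
  ]
}}

```text
time: 24.33
position: [0.4717, 0.3307, 0.1466]
tool_rot: [0.769, 0.639, -0.001, -0.001]
ft_force: [-0.2, -0.3, 1.0]
grip_width: 0.0561
```

>>> {"op": "send_rows", "data": {
  "deltas": [
    {"tx": 0, "ty": 0, "tz": 0, "rx": 0, "ry": 0, "rz": -0.12},
    {"tx": 0, "ty": 0, "tz": 0, "rx": 0, "ry": 0, "rz": -0.24},
    {"tx": 0, "ty": 0, "tz": 0, "rx": 0, "ry": 0, "rz": -0.36},
    {"tx": 0, "ty": 0, "tz": 0, "rx": 0, "ry": 0, "rz": -0.48},
    {"tx": 0, "ty": 0, "tz": 0, "rx": 0, "ry": 0, "rz": -0.595}
  ]
}}

```text
time: 24.75
position: [0.4716, 0.3276, 0.1465]
tool_rot: [0.549, 0.836, -0.002, -0.001]
ft_force: [0.7, 0.2, -0.1]
grip_width: 0.056
```

>>> {"op": "send_rows", "data": {
  "deltas": [
    {"tx": 0, "ty": 0, "tz": 0, "rx": 0, "ry": 0, "rz": 0},
    {"tx": 0, "ty": 0, "tz": 0, "rx": 0, "ry": 0, "rz": 0},
    {"tx": 0, "ty": 0, "tz": 0, "rx": 0, "ry": 0, "rz": 0},
    {"tx": 0, "ty": 0, "tz": 0, "rx": 0, "ry": 0, "rz": 0}
  ]
}}

```text
time: 25.08
position: [0.4731, 0.3276, 0.148]
tool_rot: [0.553, 0.833, -0.001, -0.0]
ft_force: [0.5, -0.3, -0.6]
grip_width: 0.0557
```

Run:
```python
from fit import *
plan([.4743,.327,.03],113)
c=robot.camera("wrist"); cv2.imwrite("pics/w14.png",c["color"][:,:,::-1])
plan([.4743,.327,.03],113)
```

```text
t 25.08 pos [473.1 327.6 148. ] yaw 112.9 q6 1.0 grip 55.7 F [ 0.5 -0.3 -0.6] -> d cm [-0.1  0.1 11.8] rv [-0.001 -0.    -0.002] dist 11.8 deg 0.1
t 25.13 pos [473.3 327.6 148.2] yaw 112.9 q6 1.0 grip 56.1 F [-0.3  0.4 -0.3] -> d cm [-0.09  0.08 11.82] rv [-0.001 -0.    -0.001] dist 11.8 deg 0.1
```

View pics/w14.png

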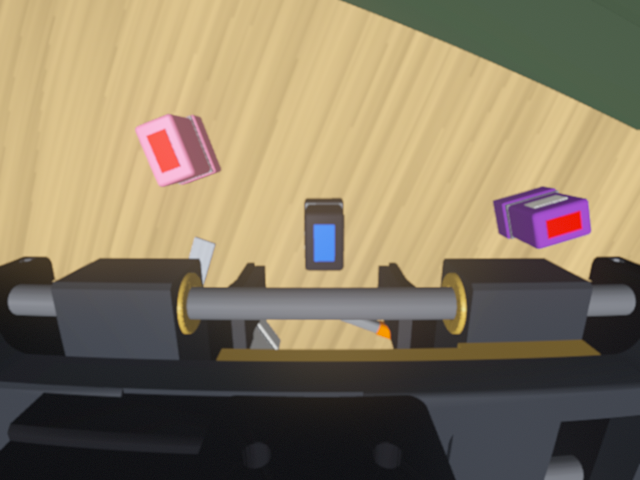

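Black/blue is at (324,235), centred and aligned. Pink (170,150) and purple (545,215) are far off. Grasping.

>>> {"op": "send_rows", "data": {
  "deltas": [
    {"tx": -0.05, "ty": 0.1, "tz": 1, "rx": 0, "ry": 0, "rz": 0},
    {"tx": -0.05, "ty": 0.1, "tz": 3.5, "rx": 0, "ry": 0, "rz": 0},
    {"tx": -0.05, "ty": 0.1, "tz": 6, "rx": 0, "ry": 0, "rz": 0},
    {"tx": -0.05, "ty": 0.1, "tz": 8.5, "rx": 0, "ry": 0, "rz": 0},
    {"tx": -0.05, "ty": 0.1, "tz": 10.5, "rx": 0, "ry": 0, "rz": 0}
  ]
}}

```text
time: 25.55
position: [0.4741, 0.3271, 0.0414]
tool_rot: [0.552, 0.834, -0.001, -0.0]
ft_force: [-0.2, 0.5, -0.3]
grip_width: 0.0559
```

>>> {"op": "send_rows", "data": {
  "deltas": [
    {"tx": 0, "ty": 0, "tz": 0.8, "rx": 0, "ry": 0, "rz": 0},
    {"tx": 0, "ty": 0, "tz": 1.2, "rx": 0, "ry": 0, "rz": 0},
    {"tx": 0, "ty": 0, "tz": 1.2, "rx": 0, "ry": 0, "rz": 0},
    {"tx": 0, "ty": 0, "tz": 1.2, "rx": 0, "ry": 0, "rz": 0}
  ]
}}

```text
time: 25.88
position: [0.4754, 0.3278, 0.0321]
tool_rot: [0.552, 0.834, 0.001, 0.0]
ft_force: [0.2, 0.3, 0.3]
grip_width: 0.0562
```

>>> {"op": "send_rows", "data": {
  "deltas": [
    {"tx": 0, "ty": 0, "tz": 0, "rx": 0, "ry": 0, "rz": 0},
    {"tx": 0, "ty": 0, "tz": 0, "rx": 0, "ry": 0, "rz": 0},
    {"tx": 0, "ty": 0, "tz": 0, "rx": 0, "ry": 0, "rz": 0},
    {"tx": 0, "ty": 0, "tz": 0, "rx": 0, "ry": 0, "rz": 0},
    {"tx": 0, "ty": 0, "tz": 0, "rx": 0, "ry": 0, "rz": 0}
  ],
  "claw": 2.0,
  "squeeze": 30
}}

```text
time: 26.3
position: [0.4749, 0.3276, 0.032]
tool_rot: [0.552, 0.834, 0.0, 0.0]
ft_force: [0.5, -0.4, -0.3]
grip_width: 0.0304
```

>>> {"op": "send_rows", "data": {
  "deltas": [
    {"tx": 0, "ty": 0, "tz": -1, "rx": 0, "ry": 0, "rz": 0},
    {"tx": 0, "ty": 0, "tz": -3, "rx": 0, "ry": 0, "rz": 0},
    {"tx": 0, "ty": 0, "tz": -6, "rx": 0, "ry": 0, "rz": 0},
    {"tx": 0, "ty": 0, "tz": -9, "rx": 0, "ry": 0, "rz": 0},
    {"tx": 0, "ty": 0, "tz": -11.5, "rx": 0, "ry": 0, "rz": 0}
  ]
}}

```text
time: 26.72
position: [0.4747, 0.3276, 0.1488]
tool_rot: [0.552, 0.834, 0.0, 0.0]
ft_force: [0.0, 0.3, -1.3]
grip_width: 0.0297
```

Run:
```python
from fit import *
plan([.5473,-.1245,.145],15.85)
```

```text
t 26.72 pos [474.7 327.6 148.8] yaw 113.0 q6 1.0 grip 29.7 F [ 0.   0.3 -1.3] -> d cm [-44.45 -10.97   0.37] rv [ 1.000e-03 -1.000e-03  1.695e+00] dist 45.8 deg 97.1
```

>>> {"op": "send_rows", "data": {
  "deltas": [
    {"tx": -0.9, "ty": -0.2, "tz": 0, "rx": 0, "ry": 0, "rz": 0.05},
    {"tx": -3.6, "ty": -0.9, "tz": 0, "rx": 0, "ry": 0, "rz": 0.12},
    {"tx": -7, "ty": -1.7, "tz": 0, "rx": 0, "ry": 0, "rz": 0.2},
    {"tx": -10.4, "ty": -2.6, "tz": 0, "rx": 0, "ry": 0, "rz": 0.3},
    {"tx": -13.8, "ty": -3.4, "tz": 0, "rx": 0, "ry": 0, "rz": 0.4}
  ]
}}

```text
time: 27.13
position: [0.4968, 0.1861, 0.1473]
tool_rot: [0.708, 0.706, 0.0, 0.0]
ft_force: [0.6, 0.5, -0.7]
grip_width: 0.0295
```

>>> {"op": "send_rows", "data": {
  "deltas": [
    {"tx": -3.1, "ty": 0.5, "tz": 0, "rx": 0, "ry": 0, "rz": 0.1},
    {"tx": -6.2, "ty": 1, "tz": 0, "rx": 0, "ry": 0, "rz": 0.2},
    {"tx": -9.4, "ty": 1.5, "tz": 0, "rx": 0, "ry": 0, "rz": 0.3},
    {"tx": -12.5, "ty": 2, "tz": 0, "rx": 0, "ry": 0, "rz": 0.4},
    {"tx": -15.6, "ty": 2.5, "tz": 0, "rx": 0, "ry": 0, "rz": 0.5}
  ]
}}

```text
time: 27.55
position: [0.5223, 0.0297, 0.1472]
tool_rot: [0.861, 0.509, 0.0, 0.0]
ft_force: [0.3, 0.3, -1.3]
grip_width: 0.0294
```

>>> {"op": "send_rows", "data": {
  "deltas": [
    {"tx": -2.6, "ty": 2, "tz": 0, "rx": 0, "ry": 0, "rz": 0.1},
    {"tx": -5.2, "ty": 4, "tz": 0, "rx": 0, "ry": 0, "rz": 0.2},
    {"tx": -7.6, "ty": 5.9, "tz": 0, "rx": 0, "ry": 0, "rz": 0.3},
    {"tx": -9.3, "ty": 7.2, "tz": 0, "rx": 0, "ry": 0, "rz": 0.4},
    {"tx": -10.6, "ty": 8.2, "tz": 0, "rx": 0, "ry": 0, "rz": 0.5}
  ]
}}

```text
time: 27.97
position: [0.5441, -0.1036, 0.1472]
tool_rot: [0.96, 0.279, 0.0, 0.0]
ft_force: [0.3, -0.4, -1.2]
grip_width: 0.0301
```

>>> {"op": "send_rows", "data": {
  "deltas": [
    {"tx": -0.5, "ty": 1.2, "tz": 0, "rx": 0, "ry": 0, "rz": 0.1},
    {"tx": -0.9, "ty": 1.9, "tz": 0, "rx": 0, "ry": 0, "rz": 0.2},
    {"tx": -1, "ty": 2.1, "tz": 0, "rx": 0, "ry": 0, "rz": 0.27},
    {"tx": -1, "ty": 2.1, "tz": 0, "rx": 0, "ry": 0, "rz": 0.295},
    {"tx": -1, "ty": 2.1, "tz": 0, "rx": 0, "ry": 0, "rz": 0.295}
  ]
}}

```text
time: 28.38
position: [0.5465, -0.1242, 0.1469]
tool_rot: [0.99, 0.138, -0.0, -0.0]
ft_force: [-0.6, 0.1, -1.8]
grip_width: 0.0298
```

>>> {"op": "send_rows", "data": {
  "deltas": [
    {"tx": 0, "ty": 0, "tz": 0, "rx": 0, "ry": 0, "rz": 0},
    {"tx": 0, "ty": 0, "tz": 0, "rx": 0, "ry": 0, "rz": 0},
    {"tx": 0, "ty": 0, "tz": 0, "rx": 0, "ry": 0, "rz": 0}
  ]
}}

```text
time: 28.63
position: [0.5466, -0.1236, 0.1467]
tool_rot: [0.99, 0.139, -0.0, -0.0]
ft_force: [0.4, 0.2, -1.2]
grip_width: 0.0295
```

Run:
```python
from fit import *
plan([.5473,-.1245,.039],15.85)
c=robot.camera("wrist"); cv2.imwrite("pics/w15.png",c["color"][:,:,::-1])
plan([.5473,-.1245,.039],15.85)
```

```text
t 28.63 pos [ 546.6 -123.6  146.7] yaw 15.9 q6 50.0 grip 29.5 F [ 0.4  0.2 -1.2] -> d cm [ 0.04  0.1  10.77] rv [-0.     0.     0.002] dist 10.8 deg 0.1
t 28.68 pos [ 546.7 -123.7  146.6] yaw 15.9 q6 50.0 grip 29.9 F [ 0.5 -0.2 -0.5] -> d cm [ 0.04  0.1  10.76] rv [-0.     0.     0.002] dist 10.8 deg 0.1
```

View pics/w15.png

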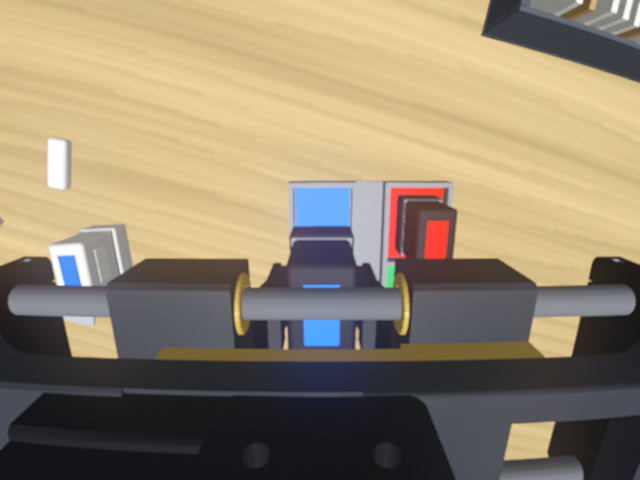

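The held black/blue stamp (322,310) is over the blue bay (322,205). Lowering.

>>> {"op": "send_rows", "data": {
  "deltas": [
    {"tx": 0.05, "ty": 0.1, "tz": 1, "rx": 0, "ry": 0, "rz": 0},
    {"tx": 0.05, "ty": 0.1, "tz": 3.5, "rx": 0, "ry": 0, "rz": 0},
    {"tx": 0.05, "ty": 0.1, "tz": 6, "rx": 0, "ry": 0, "rz": 0},
    {"tx": 0.05, "ty": 0.1, "tz": 8.3, "rx": 0, "ry": 0, "rz": 0},
    {"tx": 0.05, "ty": 0.1, "tz": 9.7, "rx": 0, "ry": 0, "rz": 0}
  ]
}}

```text
time: 29.1
position: [0.5461, -0.1243, 0.0467]
tool_rot: [0.99, 0.138, -0.002, -0.001]
ft_force: [0.1, 0.4, -1.7]
grip_width: 0.0296
```

>>> {"op": "send_rows", "data": {
  "deltas": [
    {"tx": 0, "ty": 0, "tz": 0, "rx": 0, "ry": 0, "rz": 0},
    {"tx": 0, "ty": 0, "tz": 0, "rx": 0, "ry": 0, "rz": 0},
    {"tx": 0, "ty": 0, "tz": 0.4, "rx": 0, "ry": 0, "rz": 0},
    {"tx": 0, "ty": 0, "tz": 0.8, "rx": 0, "ry": 0, "rz": 0},
    {"tx": 0, "ty": 0, "tz": 0.8, "rx": 0, "ry": 0, "rz": 0}
  ]
}}

```text
time: 29.52
position: [0.5478, -0.1251, 0.0418]
tool_rot: [0.99, 0.138, 0.0, 0.0]
ft_force: [0.0, 0.6, -1.6]
grip_width: 0.0294
```

Run:
```python
from fit import *
plan([.5473,-.1245,.039],15.85)
c=robot.camera("wrist"); cv2.imwrite("pics/w16.png",c["color"][:,:,::-1])
```

```text
t 29.52 pos [ 547.8 -125.1   41.8] yaw 15.9 q6 50.0 grip 29.4 F [ 0.   0.6 -1.6] -> d cm [-0.03 -0.07  0.28] rv [ 0.001 -0.001  0.   ] dist 0.3 deg 0.1
```

View pics/w16.png

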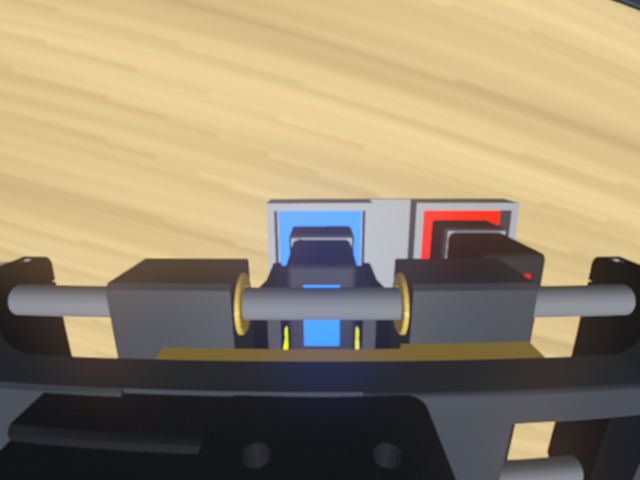

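The stamp is centred. Lowering, releasing, lifting, then backing off for a clear view.

>>> {"op": "send_rows", "data": {
  "deltas": [
    {"tx": 0, "ty": 0, "tz": 0.15, "rx": 0, "ry": 0, "rz": 0},
    {"tx": 0, "ty": 0, "tz": 0.3, "rx": 0, "ry": 0, "rz": 0},
    {"tx": 0, "ty": 0, "tz": 0.3, "rx": 0, "ry": 0, "rz": 0}
  ]
}}

```text
time: 29.82
position: [0.548, -0.1252, 0.0391]
tool_rot: [0.99, 0.138, 0.001, 0.0]
ft_force: [0.1, 0.0, 1.1]
grip_width: 0.0296
```

>>> {"op": "send_rows", "data": {
  "deltas": [
    {"tx": 0, "ty": 0, "tz": 0, "rx": 0, "ry": 0, "rz": 0},
    {"tx": 0, "ty": 0, "tz": 0, "rx": 0, "ry": 0, "rz": 0},
    {"tx": 0, "ty": 0, "tz": 0, "rx": 0, "ry": 0, "rz": 0},
    {"tx": 0, "ty": 0, "tz": 0, "rx": 0, "ry": 0, "rz": 0},
    {"tx": 0, "ty": 0, "tz": 0, "rx": 0, "ry": 0, "rz": 0}
  ],
  "claw": 5.6
}}

```text
time: 30.23
position: [0.5475, -0.1249, 0.0385]
tool_rot: [0.99, 0.138, -0.0, -0.0]
ft_force: [1.2, 0.3, -0.4]
grip_width: 0.0526
```

>>> {"op": "send_rows", "data": {
  "deltas": [
    {"tx": 0, "ty": 0, "tz": -1, "rx": 0, "ry": 0, "rz": 0},
    {"tx": 0, "ty": 0, "tz": -3, "rx": 0, "ry": 0, "rz": 0},
    {"tx": 0, "ty": 0, "tz": -6, "rx": 0, "ry": 0, "rz": 0},
    {"tx": 0, "ty": 0, "tz": -9, "rx": 0, "ry": 0, "rz": 0},
    {"tx": 0, "ty": 0, "tz": -12, "rx": 0, "ry": 0, "rz": 0}
  ]
}}

```text
time: 30.65
position: [0.5471, -0.1248, 0.1603]
tool_rot: [0.99, 0.138, -0.0, -0.0]
ft_force: [0.6, 0.6, 0.3]
grip_width: 0.0557
```

>>> {"op": "send_rows", "data": {
  "deltas": [
    {"tx": 0, "ty": 0, "tz": -2, "rx": 0, "ry": 0, "rz": 0},
    {"tx": 0, "ty": 0, "tz": -5, "rx": 0, "ry": 0, "rz": 0},
    {"tx": 0, "ty": 3, "tz": -6, "rx": 0, "ry": 0, "rz": 0},
    {"tx": 0, "ty": 6, "tz": -6, "rx": 0, "ry": 0, "rz": 0},
    {"tx": 0, "ty": 10, "tz": -6, "rx": 0, "ry": 0, "rz": 0}
  ]
}}

```text
time: 31.07
position: [0.5751, -0.2202, 0.2212]
tool_rot: [0.99, 0.139, 0.001, 0.0]
ft_force: [0.6, 0.2, 0.1]
grip_width: 0.056
```

>>> {"op": "send_rows", "data": {
  "deltas": [
    {"tx": 0, "ty": 4, "tz": 0, "rx": 0, "ry": 0, "rz": 0},
    {"tx": 0, "ty": 8, "tz": 0, "rx": 0, "ry": 0, "rz": 0},
    {"tx": 0, "ty": 12, "tz": 0, "rx": 0, "ry": 0, "rz": 0},
    {"tx": 0, "ty": 15, "tz": 0, "rx": 0, "ry": 0, "rz": 0},
    {"tx": 0, "ty": 17, "tz": 0, "rx": 0, "ry": 0, "rz": 0}
  ]
}}

```text
time: 31.48
position: [0.6214, -0.3885, 0.2191]
tool_rot: [0.991, 0.137, 0.0, 0.001]
ft_force: [-0.0, -0.5, -0.7]
grip_width: 0.0559
```

>>> {"op": "send_rows", "data": {
  "deltas": [
    {"tx": 0, "ty": 0, "tz": 0, "rx": 0, "ry": 0, "rz": 0},
    {"tx": 0, "ty": 0, "tz": 0, "rx": 0, "ry": 0, "rz": 0},
    {"tx": 0, "ty": 0, "tz": 0, "rx": 0, "ry": 0, "rz": 0},
    {"tx": 0, "ty": 0, "tz": 0, "rx": 0, "ry": 0, "rz": 0}
  ]
}}

```text
time: 31.82
position: [0.621, -0.383, 0.2188]
tool_rot: [0.99, 0.139, -0.0, -0.001]
ft_force: [0.7, 0.7, 0.0]
grip_width: 0.0561
```

Run:
```python
from fit import *
pcs=[]
for n in ["scene","side"]:
    c=robot.camera(n); cv2.imwrite(f"pics/{n}_end.png",c["color"][:,:,::-1]); pcs.append(cloud(c).reshape(-1,3))
def top(k,x,y):
    Q=np.vstack(pcs); Q=Q[np.hypot(Q[:,0]-x,Q[:,1]-y)<.012]; Q=Q[Q[:,2]>.03]
    print(k,len(Q),"top z",np.percentile(Q[:,2],[10,50,90]).round(4))
for k,x,y in [("red",.5703,-.203),("green",.5022,-.2232),("yellow",.4802,-.1445),("blue",.5478,-.1251),("wred",.4525,.2),("wblue",.4657,.0608)]: top(k,x,y)
for k,s in {"wred":(.453,.201),"wblue":(.4657,.0608)}.items():
    r=fit(np.vstack(pcs),*s); print(k,np.round([r[0]*1000,r[1]*1000,r[2]],1))
c=robot.camera("wrist"); cv2.imwrite("pics/w17.png",c["color"][:,:,::-1])
print(robot.get_obs()["time"])
```

```text
red 257 top z [0.0668 0.0685 0.07  ]
green 482 top z [0.0672 0.5952 0.6176]
yellow 223 top z [0.0667 0.0685 0.0702]
blue 220 top z [0.0666 0.0684 0.0702]
wred 142 top z [0.06   0.062  0.0639]
wblue 169 top z [0.06   0.0618 0.0637]
wred [451.9 201.2 -35.2]
wblue [465.8  60.8  18.1]
31.9667
```

View pics/scene_end.png

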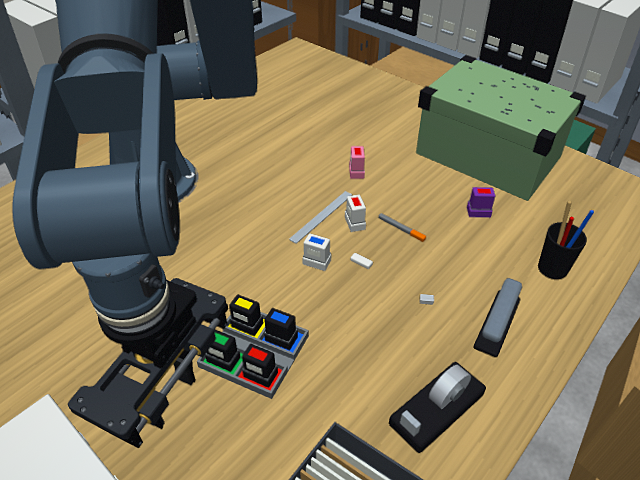

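View pics/side_end.png

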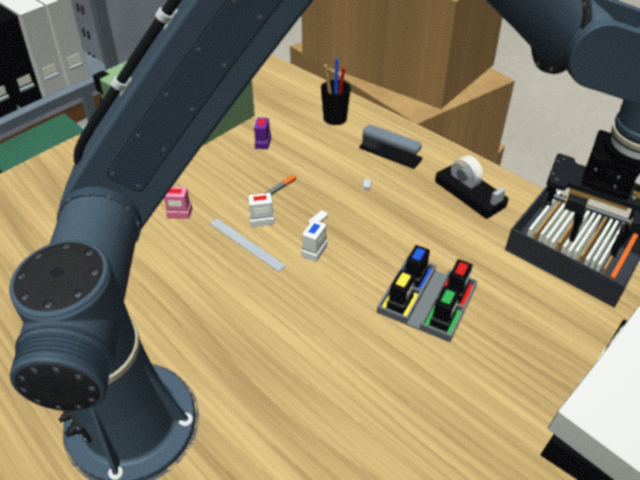

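View pics/w17.png

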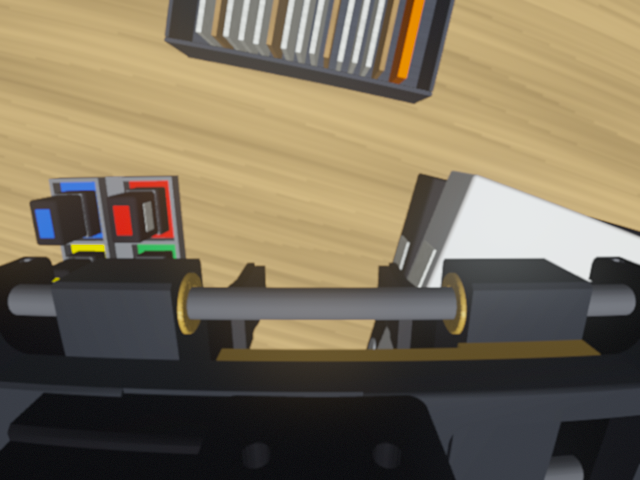

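All four stand in their matching bays: tops are at about 68.5 mm against 69 mm expected. The green reading is partly covered by the arm, but the pictures show it upright. The whites have not moved. Handing in.

Run:
```python
from rig import robot
print(robot.hand_in(), robot.get_obs()["time"])
```

```text
the job is handed in; nothing more can be done
the job is handed in; nothing more can be done
```

All four black stamps (red, green, yellow, blue, placed in that order) now stand upright on the pads of their own colour. They were released at about the 30 s mark, and the gripper was backed away before I handed the job in.

- **Placed stamps:** red, yellow and blue have their tops at about 68.5 mm, against 69 mm expected for standing flat on a pad.
- **Green:** the arm covered part of the green stamp's depth reading in the scene view, so its median height was not usable. Its low readings (67 mm) match the others, and both the scene and side pictures show it upright in its bay.
- **White stamps:** both are still standing and did not move by more than the measuring error (under 1 mm). Their tops read 62 mm.
- **Other objects:** the pink and purple look-alikes and the rest of the desk look unchanged in the pictures.
- **Forces:** the force readings I saw stayed under 5 N.

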